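# Load and clamp the orbital shaker

### The job

Get the shaker ready and start it: turn the clamp knob anticlockwise until it clicks over to fully released, move the orange filler block out of the channel and stand it flat in the grey parking tray, and stand every small sample jar on the bench (round brown and rectangular white ones) upright in a single row in the channel, flat on its floor, and then turn the knob back until it clicks over to fully clamped. Finally press the green start key all the way down and let go, and leave everything else on the bench where it is.

Things in the scene. Friction and masses are not known exactly. Their poses are not given: they have to be found in the camera images.
- round_a: sample jar, round brown jar with a teal screw cap and a paper label: body 46 mm in diameter, 62 mm high, cap 34 mm in diameter on top of that, 80 mm high in all, about 0.18 kg. Origin at the centre of its underside, z up. May be absent (None).
- round_b: sample jar, round brown jar with a white screw cap and a paper label: body 46 mm in diameter, 62 mm high, cap 34 mm in diameter on top of that, 80 mm high in all, about 0.18 kg. Origin at the centre of its underside, z up. May be absent (None).
- round_c: sample jar, round brown jar with a blue screw cap and a paper label: body 46 mm in diameter, 62 mm high, cap 34 mm in diameter on top of that, 80 mm high in all, about 0.18 kg. Origin at the centre of its underside, z up. May be absent (None).
- wide: sample jar, rectangular white jar with a teal screw cap and a paper label on its two broad faces: body 56 mm wide (its own x) x 46 mm deep (its own y) x 62 mm high, cap 34 mm in diameter on top of that, 80 mm high in all, about 0.18 kg. Origin at the centre of its underside, z up. May be absent (None).
- medium: sample jar, rectangular white jar with a red screw cap and a paper label on its two broad faces: body 44 mm wide (its own x) x 46 mm deep (its own y) x 62 mm high, cap 34 mm in diameter on top of that, 80 mm high in all, about 0.18 kg. Origin at the centre of its underside, z up. May be absent (None).
- narrow: sample jar, rectangular white jar with a blue screw cap and a paper label on its two broad faces: body 40 mm wide (its own x) x 46 mm deep (its own y) x 62 mm high, cap 34 mm in diameter on top of that, 80 mm high in all, about 0.18 kg. Origin at the centre of its underside, z up. May be absent (None).
- shaker: compact white orbital shaker, fixed to the bench: a block 300 mm (its x) x 200 mm (its y) with its flat deck 55 mm above the bench. Origin at the centre of its footprint on the bench. Its loading channel runs along its x on the +y half of the deck; the clamp knob and the green start key stand on the -y half.
- filler: orange plastic filler block, 50 mm (its x) x 46 mm (its y) x 60 mm high, 0.22 kg, that keeps the clamp from closing on nothing; starts standing in the clamped channel. Origin at the centre of its underside, z up.
- tray: low grey parking tray, fixed to the bench, 80 mm (its x) x 100 mm (its y) outside, rim 12 mm high, walls and floor 4 mm thick. Origin at the centre of its underside.
- channel (a point): centre of the channel floor (55 mm up), axes as the shaker's. Channel 256 mm long (x -128 to 128 mm); end walls and back wall (inner face at y = 24.5 mm) 22 mm high, 8 mm thick. Front: teal clamp bar, 21 mm high, 8 mm thick, inner face at y = -24.5 mm clamped, -44.5 mm released. Holds one row of jars with their 46 mm depth across it; any five fit with 16 mm or more to spare in all.
- clamp_knob (a joint): angle of the clamp knob (rad): 0 = clamped, 1.4 = fully released; anticlockwise from above releases, clockwise clamps. A spring detent with its crest half way (0.70 rad; about 0.2 N m to leave an end) clicks over and holds it at either end stop. The clamp bar slides in proportion to the angle.
- knob_grip (a point): point on the knob's vertical axis at grip height (113 mm above the bench), at x -40, y -65 mm from the shaker's origin; turns with the knob. Black grip bar 46 mm long along this x, 14 mm thick along y, 93 to 127 mm above the bench, on a 46 mm disc; a white line marks its +x end, which points along the shaker's +x (red dot) when clamped, to a green dot when released.
- start (a joint): travel of the green start key, 0 = up, 0.005 = fully down (m); springs back, about 4 N to press fully.
- start_top (a point): centre of the top of the green start key (26 mm in diameter, pressed straight down), 60 mm along +x and 68 mm along -y from the shaker's origin.
- beaker_a: glass beaker, 64 mm across, 85 mm high; origin at the centre of its underside. Not part of the job, to be left alone.
- beaker_b: small glass beaker, 52 mm across, 65 mm high; origin at the centre of its underside. Not part of the job, to be left alone.
- spatula: narrow steel lab spatula, 160 mm long, 4 mm thick, lying flat; origin between its ends. Not part of the job, to be left alone.
- ruler: yellow plastic ruler, 150 x 22 x 4 mm, lying flat; origin between its ends. Not part of the job, to be left alone.
- weight: brass weight, 22 mm across and high; origin at the centre of its underside. Not part of the job, to be left alone.
- reagent: large brown reagent bottle with a black cap, 72 mm across, 140 mm high; origin at the centre of its underside. Not part of the job, to be left alone.
- dish: white ceramic disc, 80 mm across, 12 mm high; origin at the centre of its underside. Not part of the job, to be left alone.

How it is judged:
By the outcome, as a careful person would: the job done as asked, in the order asked, and still so for the second after the job is handed in, with the robot touching nothing.
Of round_a, round_b, round_c, wide, medium, narrow only 4 to 5 are there at a start; the rules pass over those that are not, and their reading is None.
At some moment in a run one of round_a, round_b, round_c, wide, medium, narrow may be knocked a few centimetres aside while the robot is not near it.
It also fails if it takes over 208 s, if anything falls off the work surface, if the arm or the gripper's body presses on something with over 40 N, if the wrist force passes 120 N, or if a joint passes its speed limit or range.

### The arm

A 7-joint arm with a two-finger parallel gripper is mounted at the origin on the work surface. World frame = base frame: x ahead of the robot, y to its left, z up, the work surface at z = 0. Lengths are in m, angles in rad, forces in N, time in s.
With the tool pointing down it reaches from about 0.4 to 0.85 m from the base axis. Payload 10.4 kg.
Tool frame: the origin (TCP) lies on the centre line of the jaws, within the pads' length; the fingertips stand 11 mm ahead of it and the grasp point (between the pads) lies 8 mm behind it; z points along the fingers, y is the line along which they close (so a half turn about z gives the same grasp; the last joint's range is limited). The gripper opens to 87 mm and grips with 3 to 60 N. Pads are 19 mm wide; open, the fingers measure 117 mm over their backs; the gripper's body (75 mm by 190 mm) begins 51 mm behind the grasp point.
Start: joints at [-1.184, 0.332, -0.065, 1.46, 0.022, 1.35, -0.088], TCP at [0.249, 0.573, 0.234] pointing down, gripper open.
Joint ranges: [-2.6, 2.6], [-0.5, 2.12], [-1.47, 1.34], [0.16, 2.42], [-1.27, 4.41], [0.06, 2.06], [-2.6, 2.6]. Speed limits (rad/s): [2.22, 2.22, 2.79, 2.79, 3.14, 3.14, 3.14].

### API

Orientations are given as a unit quaternion [x, y, z, w].
In Python, from bench import r gives the robot as it stands.
- The arm moves only by the shell command python3 -m pendant 'ROWS' [OPENING] [FORCE]. ROWS is JSON, a list of rows, each a list of 4 numbers: the shift along the tool's x, y, z in m, then the turn about the tool's z in rad. A call has 1 to 8 rows; each row shifts and turns the commanded pose from where the row before left it, along the tool's axes as they then stand; what a row does not reach is not made up. A row lasts 1/12 s, in which the tool goes at most 41.7 mm and 7.16 degrees, less where a joint would pass 70% of its speed; a pose out of reach is approached as far as the arm can. A call with a gripper value outside its range is refused whole. OPENING is the opening, from 0 (shut) to 1 (fully open), set as the call begins (- or left out, the last holds). The fingers move at their own pace and stop on an object; FORCE is the grip in N (left out, the last holds). Time passes only in rows, so rows that do not move let the fingers close. It gives the time, the measured TCP pose, the force, the opening and the grip force at its end, in the units of the state.
- r.read_state(): the state, without advancing time (a new reading comes with each control period).
- r.camera(name): name is "side" or "top" or "wrist"; returns a dict with "img" (384x512x3 uint8, red, green, blue), "camera_matrix" (3x3 intrinsics, pixels), "xyz" and "attitude" of the camera in the world. Camera axes: x right, y down, z forward; pixel columns grow to the right and rows downward; lengths in m; the calibration is good to about 2 mm. A picture is of the moment at which its call begins. There is no depth.
- r.close_job(): hands the job in; it is judged then, once.
Trained networks look in the newest picture that a camera, given by its name, has taken for a name from the list of things; names that differ only in an ending like _2 or _b are one class to them, and where a whole thing is asked for, a point or a joint stands for the part that bears it (a point fixed in the world has none). Each returns a list of dicts, best first, with "score" (0 to 1); they miss things now and then, are a little off and sometimes report something else, mostly with a low value. They report only what shows in the picture. A call takes as long as a camera call.
- r.outline_of(thing, camera): "mask" (384x512 bool, what is visible of it) and "bbox" ([centre column, centre row, width, height] in pixels, round what is visible of it).
The state is a dict: "time": time; "joint_positions": joint angles; "joint_vel": joint speeds; "joint_torque": joint torques, N m; "ee_pos": TCP position; "eef_rot": TCP orientation; "ft_force": force on the tool from outside, world axes, zero at the start; "torque": the same for the moment, N m; "width": finger opening in m; "grip_force": force on a finger pad.
Only numpy, scipy, OpenCV 4.12 (cv2) and the standard library are available. Lean on these libraries where they do the work, as an engineer would, in place of code of your own. Each camera call takes 0.05 s, during which the arm holds its last target. There are 200 camera calls.

## Working session

There is one attempt and no reset: what is moved stays moved. The work goes in short steps, Python scripts to look and compute and a shell command to move; the robot and the scene stay as the last step left them, time stands still between calls to the robot, and variables do not carry over. Pictures are saved under pics/ and viewed, at most 14 in all, crops included, and the job is handed in when it is done.

```bash
mkdir -p pics; ls
python3 - <<'E'
from bench import r
import cv2
for n in("top","side"):
    c=r.camera(n); cv2.imwrite(f"pics/{n}0.png",c["img"][:,:,::-1]); print(n,c["camera_matrix"],c["xyz"],c["attitude"])
s=r.read_state(); print(s["time"],s["ee_pos"],s["eef_rot"],s["width"])
E
```

```text
pics
top [[370.99877377   0.         258.41879182]
 [  0.         370.99877377 187.80473674]
 [  0.           0.           1.        ]] [ 0.34771081 -0.09440245  1.08888427] [-0.69716663  0.71067102 -0.06814994  0.06527622]
side [[482.64817605   0.         250.94565817]
 [  0.         482.64817605 189.39279971]
 [  0.           0.           1.        ]] [ 0.26202644 -1.13672388  0.80568779] [ 0.87057429 -0.1372295   0.06395348 -0.46816496]
0.1 [0.24892553 0.57293779 0.2328618 ] [ 2.03491298e-01  9.79076561e-01 -6.09210776e-04 -9.14210685e-05] 0.08693018551116143
```

View pics/top0.png

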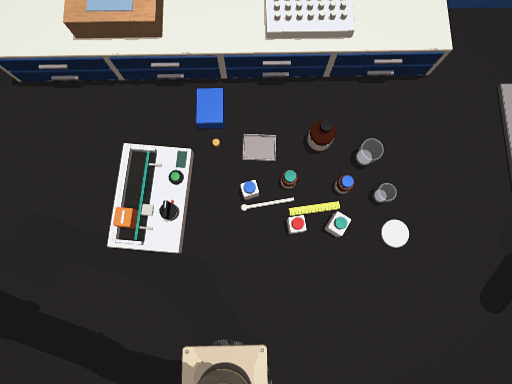

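View pics/side0.png

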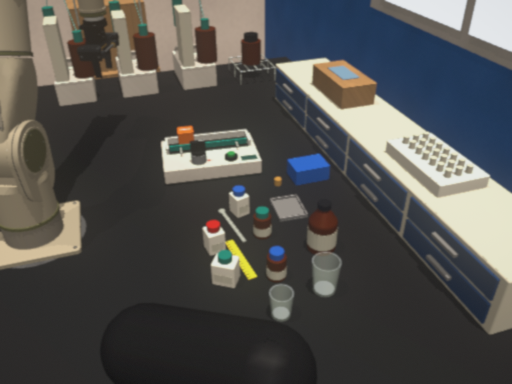

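```bash
cat > h.py <<'E'
import numpy as np, cv2
from bench import r
from scipy.spatial.transform import Rotation as R
from scipy.optimize import minimize
def box(x,y,h,z0=0,cx=0,cy=0):
    return np.array([[cx+a*x/2,cy+b*y/2,z] for a in(-1,1) for b in(-1,1) for z in(z0,z0+h)])
def cyl(d,h,z0=0,cx=0,cy=0):
    t=np.linspace(0,2*np.pi,24,endpoint=False)
    return np.array([[cx+d/2*np.cos(a),cy+d/2*np.sin(a),z] for a in t for z in(z0,z0+h)])
cap=cyl(.034,.018,.062); rnd=[cyl(.046,.062),cap]
M=dict(round_a=rnd,round_b=rnd,round_c=rnd,wide=[box(.056,.046,.062),cap],medium=[box(.044,.046,.062),cap],
 narrow=[box(.040,.046,.062),cap],filler=[box(.05,.046,.06)],tray=[box(.08,.1,.012)],
 shaker=[box(.3,.2,.055),cyl(.046,.02,.055,-.04,-.065),box(.046,.014,.034,.093,-.04,-.065)])
def proj(c,P):
    p=R.from_quat(c["attitude"]).inv().apply(P-c["xyz"]); k=c["camera_matrix"]
    return np.c_[k[0,0]*p[:,0]/p[:,2]+k[0,2],k[1,1]*p[:,1]/p[:,2]+k[1,2]]
def ray(c,u,v,z):
    k=c["camera_matrix"]; d=R.from_quat(c["attitude"]).apply([(u-k[0,2])/k[0,0],(v-k[1,2])/k[1,1],1])
    return c["xyz"]+d*(z-c["xyz"][2])/d[2]
def rot(P,q,z):
    c,s=np.cos(q[2]),np.sin(q[2]); return np.c_[c*P[:,0]-s*P[:,1]+q[0],s*P[:,0]+c*P[:,1]+q[1],P[:,2]+z]
S=2
def sil(c,name,q,z):
    m=np.zeros((384*S,512*S),np.uint8)
    for P in M[name]:
        p=proj(c,rot(P,q,z)); h=cv2.convexHull(((p+.5)*S*16).astype(np.int32))
        cv2.fillConvexPoly(m,h,255,shift=4)
    return cv2.resize(m,(512,384),interpolation=cv2.INTER_AREA)/255.
def fit(name,cams,z=0,yaws=None,hint=None,verbose=1):
    """cams: dict name->camera dict (already newest). returns (iou,[x,y,yaw])"""
    obs=[]
    for n,c in cams.items():
        o=r.outline_of(name,n)
        if o and o[0]["score"]>.3: obs.append((c,o[0]["mask"],o[0]["score"],o[0]["bbox"],n))
    if not obs: print(name,"not seen"); return None
    c,m,s,b,n=obs[0]
    x0=ray(c,b[0],b[1],z+.04)[:2] if hint is None else hint[:2]
    if yaws is None: yaws=[0] if 'round' in name else np.arange(0,np.pi,np.pi/6)
    def cost(q):
        t=0
        for c,m,*_ in obs:
            a=sil(c,name,q,z); t+=1-np.minimum(a,m).sum()/np.maximum(a,m).sum()
        return t/len(obs)
    best=None
    for y in yaws:
        q=np.array([x0[0],x0[1],y])
        f=minimize(cost,q,method="Nelder-Mead",options=dict(initial_simplex=q+np.array([[0,0,0],[.02,0,0],[0,.02,0],[0,0,.3]]),maxiter=120,xatol=2e-4,fatol=1e-4))
        if best is None or f.fun<best.fun: best=f
    if verbose: print(name,"iou %.3f"%(1-best.fun),"xy",best.x[:2].round(4),"yaw deg %.1f"%np.degrees(best.x[2]),[(o[4],round(float(o[2]),2)) for o in obs])
    return best.x
def go(x,y,z,axis_deg=None):
    """shift in present tool axes to TCP (x,y,z); turn so that tool y lies along world angle axis_deg (mod 180)"""
    s=r.read_state(); Q=R.from_quat(s["eef_rot"]); d=Q.inv().apply(np.array([x,y,z])-s["ee_pos"])
    ty=Q.as_matrix()[:,1]; cur=np.degrees(np.arctan2(ty[1],ty[0])); t=None
    if axis_deg is not None:
        t=-np.radians((axis_deg-cur+90)%180-90)
    print("shift",d.round(4),"turn",None if t is None else round(t,3),"ypos deg %.1f"%cur,"j7 %.2f"%s["joint_positions"][6])
E
python3 - <<'E'
from h import *
C={n:r.camera(n) for n in("top","side")}
for n in M: 
    if n!='round_b': fit(n,C,z=.055 if n=='filler' else 0,yaws=[0] if n in('shaker','filler','tray') else None)
o=r.outline_of("round_b","top");print([(a["score"],a["bbox"]) for a in o])
for u,v in[(217,142),(372,150),(387,192),(395,234),(322,127)]: print(ray(C["top"],u,v,.02))
E
```

```text
round_a iou 0.901 xy [ 0.5737 -0.1881] yaw deg 4.7 [('top', 0.61), ('side', 0.85)]
round_c iou 0.901 xy [ 0.5737 -0.1881] yaw deg 4.7 [('top', 0.61), ('side', 0.85)]
wide iou 0.866 xy [ 0.4398 -0.321 ] yaw deg -28.8 [('top', 0.77), ('side', 0.58)]
medium iou 0.831 xy [ 0.4413 -0.2043] yaw deg 8.8 [('top', 0.66), ('side', 0.89)]
narrow iou 0.328 xy [0.5025 0.2861] yaw deg 7.8 [('top', 0.63), ('side', 0.56)]
filler iou 0.714 xy [0.4647 0.2639] yaw deg -10.3 [('top', 0.88), ('side', 0.68)]
tray iou 0.922 xy [ 0.6809 -0.1035] yaw deg -2.8 [('top', 0.95), ('side', 0.82)]
shaker iou 0.892 xy [0.5276 0.2119] yaw deg -6.2 [('top', 0.67), ('side', 0.69)]
[(0.61, [289.3, 179.5, 18.0, 17.4]), (0.55, [343.3, 186.0, 18.6, 20.6])]
[0.69449386 0.02089692 0.02      ]
[ 0.66085196 -0.44297962  0.02      ]
[ 0.53243769 -0.47711318  0.02      ]
[ 0.40982394 -0.48972183  0.02      ]
[ 0.7359511  -0.29698946  0.02      ]
```

Run:
```python
from h import *
go(.48,.17,.40,84)
c=r.camera("wrist");s=r.read_state();Q=R.from_quat(s["eef_rot"])
print("cam in tool",Q.inv().apply(c["xyz"]-s["ee_pos"]),"axes in tool",(Q.inv()*R.from_quat(c["attitude"])).as_matrix().round(3),c["camera_matrix"][0])
```

```text
shift [-0.3725 -0.2778 -0.1664] turn -0.305 ypos deg 66.5 j7 -0.09
cam in tool [ 0.0793015   0.00016186 -0.15154923] axes in tool [[ 0.    -0.958 -0.285]
 [ 1.     0.    -0.   ]
 [ 0.    -0.285  0.958]] [279.8250498    0.         251.56352325]
```

```bash
python3 -m pendant '[[0,0,-0.04,0],[-0.035,-0.025,-0.04,0],[-0.035,-0.025,-0.02,0],[-0.035,-0.025,-0.02,0],[-0.035,-0.025,-0.02,0],[-0.035,-0.025,-0.02,0],[-0.035,-0.025,0,0],[-0.035,-0.025,0,0]]'
python3 -m pendant '[[-0.032,-0.025,0,0],[-0.032,-0.025,0,0],[-0.032,-0.025,0,0],[-0.032,-0.025,0,0],[0,0,0,-0.1],[0,0,0,-0.1],[0,0,0,-0.1],[0,0,0,0]]'
python3 - <<'E'
from h import *
go(.48,.17,.40,84)
c=r.camera("wrist"); cv2.imwrite("pics/w1.png",c["img"][:,:,::-1])
import pickle; pickle.dump({k:c[k] for k in("camera_matrix","xyz","attitude")},open("w1.pkl","wb"))
E
```

```text
time: 1.77
ee_pos: [0.3862, 0.3447, 0.3736]
eef_rot: [0.203, 0.979, 0.001, 0.001]
ft_force: [0.4, -0.5, -0.4]
width: 0.087
grip_force: 0.0
time: 2.43
ee_pos: [0.463, 0.2032, 0.3723]
eef_rot: [0.053, 0.999, 0.0, 0.0]
ft_force: [0.5, 0.1, -0.6]
width: 0.0869
grip_force: 0.0
shift [-0.0204 -0.0312 -0.0277] turn -0.001 ypos deg 84.0 j7 0.97
```

View pics/w1.png

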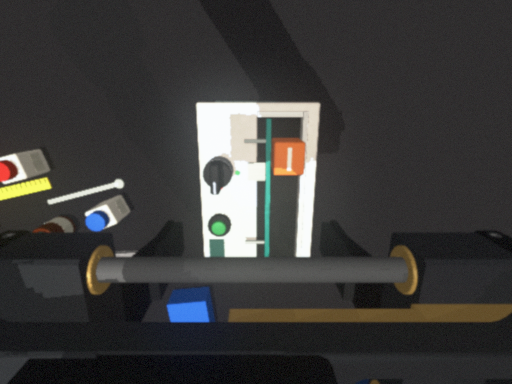

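Run:
```python
import cv2
a=cv2.imread("pics/w1.png")[95:260,190:330]; cv2.imwrite("pics/w1c.png",cv2.resize(a,None,fx=3.6,fy=3.6,interpolation=cv2.INTER_CUBIC))
```

```text
(no output)
```

View pics/w1c.png

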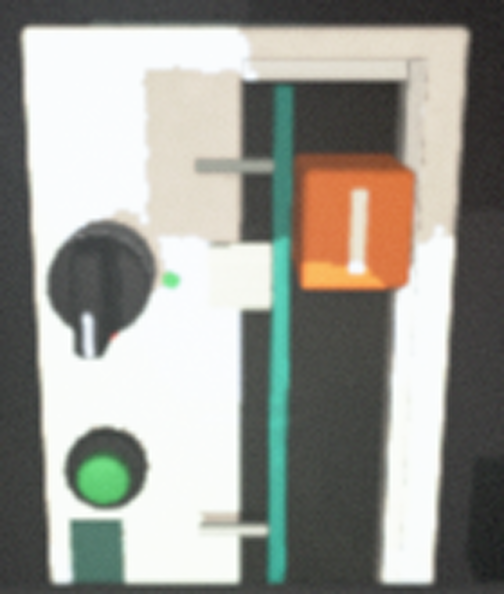

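Run:
```python
from h import *
import pickle
c=pickle.load(open("w1.pkl","rb"))
f=lambda u,v,z:ray(c,u/3.6+190-.4,v/3.6+95-.4,z)[:2]
A=f(22,28,.055);B=f(51,580,.055);D=f(468,28,.055)
e=(B-A)/np.linalg.norm(B-A); yaw=np.arctan2(e[1],e[0]); n=np.array([-e[1],e[0]])
print("yaw",np.degrees(yaw),"yaw from near edge",np.degrees(np.arctan2(*(D-A)[::-1]))-90,"width",np.linalg.norm(D-A))
O=(A+D)/2+.15*e; print("origin",O)
loc=lambda p:(np.array([(p-O)@e,(p-O)@n])*1e3).round(1)
for k,p in dict(key=(103,480,.064),fill=(357,229,.115),backtop=(410,80,.077),backfloor=(383,580,.055),bar_in=(293,85,.076),bar_in2=(286,580,.076),endin=(320,80,.077),knobtip=(90,350,.127)).items(): print(k,f(*p),loc(f(*p)))
fc=[f(u,v,.115) for u,v in((302,170),(302,288),(414,170),(410,288))]
print("filler yaw",[np.degrees(np.arctan2(*(b-a)[::-1])) for a,b in((fc[0],fc[1]),(fc[2],fc[3]))])
for k,l in dict(knob=(-.04,-.065),key=(.06,-.068)).items(): print(k,O+l[0]*e+l[1]*n)
```

```text
yaw -6.149814221825008 yaw from near edge -6.041168616561762 width 0.19803197549078924
origin [0.52724666 0.20632286]
key [0.58368048 0.13094043] [ 64.2 -68.9]
fill [0.4618531  0.25886224] [-70.6  45.2]
backtop [0.40704117 0.29021247] [-128.5   70.5]
backfloor [0.65917659 0.26678141] [124.7  74.2]
bar_in [0.40387123 0.24015623] [-126.3   20.4]
bar_in2 [0.64176776 0.2162328 ] [112.8  22.1]
endin [0.40297506 0.25179563] [-128.4   31.9]
knobtip [0.4981726  0.14478951] [-22.3 -64.3]
filler yaw [np.float64(-4.760381400735195), np.float64(-4.900084702478997)]
knob [0.4805135  0.14598206]
key [0.57961663 0.13228647]
```

Run:
```python
from h import *
go(.4805,.146,.18,83.9)
```

```text
shift [-0.0238 -0.0551  0.1923] turn -0.005 ypos deg 83.6 j7 0.96
```

```bash
python3 -m pendant '[[-0.012,-0.028,0.01,0],[-0.012,-0.027,0.035,0],[0,0,0.035,0],[0,0,0.035,0],[0,0,0.035,0],[0,0,0.035,0],[0,0,0.008,0],[0,0,0,0]]' 0.45
python3 - <<'E'
from h import *
go(.4805,.146,.110,83.9)
c=r.camera("wrist"); cv2.imwrite("pics/w2.png",cv2.resize(c["img"][100:300,120:400,::-1],None,fx=2,fy=2))
E
```

```text
time: 3.15
ee_pos: [0.4787, 0.1483, 0.1806]
eef_rot: [0.056, 0.998, -0.001, -0.002]
ft_force: [0.7, -0.2, 0.9]
width: 0.0433
grip_force: 0.0
shift [-0.0023 -0.0019  0.0706] turn -0.005 ypos deg 83.6 j7 1.09
```

View pics/w2.png

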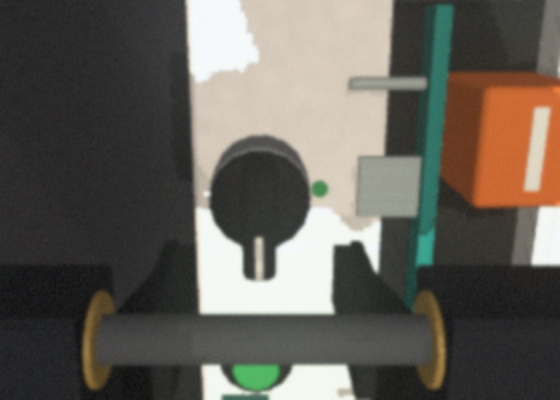

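```bash
python3 -m pendant '[[-0.002,-0.002,0.02,0],[0,0,0.025,0],[0,0,0.025,0],[0,0,0,0]]'
python3 -m pendant '[[0,0,0,0],[0,0,0,0],[0,0,0,0],[0,0,0,0],[0,0,0,0]]' 0 25
python3 -m pendant '[[0,0,0,-0.12],[0,0,0,-0.12],[0,0,0,-0.12],[0,0,0,-0.12],[0,0,0,0]]'
python3 -c "
from h import *
go(.48,.146,.11,84)"
```

```text
time: 3.53
ee_pos: [0.481, 0.1463, 0.111]
eef_rot: [0.055, 0.998, -0.001, -0.001]
ft_force: [-0.8, -0.5, -1.1]
width: 0.0393
grip_force: 0.0
time: 3.95
ee_pos: [0.4825, 0.1459, 0.1137]
eef_rot: [0.055, 0.998, -0.0, 0.001]
ft_force: [-3.5, -16.2, 16.2]
width: 0.0134
grip_force: 20.7
time: 4.37
ee_pos: [0.4824, 0.1466, 0.1137]
eef_rot: [-0.188, 0.982, 0.0, 0.001]
ft_force: [-2.1, -1.1, 7.1]
width: 0.014
grip_force: 25.0
shift [0.0024 0.0003 0.0037] turn 0.483 ypos deg 111.7 j7 1.61
```

```bash
python3 -m pendant '[[0,0,0,-0.12],[0,0,0,-0.12],[0,0,0,-0.12],[0,0,0,-0.12],[0,0,0,-0.12],[0,0,0,-0.12],[0,0,0,-0.1],[0,0,0,-0.04]]'
python3 -m pendant '[[0,0,0,0],[0,0,0,0]]'
python3 -c "
from h import *
go(.48,.146,.11,84)"
```

```text
time: 5.03
ee_pos: [0.4813, 0.1475, 0.1137]
eef_rot: [-0.58, 0.815, 0.001, 0.0]
ft_force: [-7.2, 1.5, 11.6]
width: 0.0139
grip_force: 25.0
time: 5.2
ee_pos: [0.4814, 0.1475, 0.1137]
eef_rot: [-0.578, 0.816, 0.001, 0.0]
ft_force: [-7.1, 1.9, 10.6]
width: 0.0137
grip_force: 25.0
shift [0.0019 0.0008 0.0037] turn 1.336 ypos deg 160.6 j7 2.45
```

```bash
python3 -m pendant '[[0,0,0,0],[0,0,0,0],[0,0,0,0],[0,0,-0.02,0],[0,0,-0.04,0],[0,0,-0.04,0],[0,0,-0.04,0.12],[0,0,-0.04,0.12]]' 0.45
python3 -m pendant '[[0,0,-0.03,0.12],[0,0,0,0.12],[0,0,0,0.12],[0,0,0,0.12],[0,0,0,0.12],[0,0,0,0.12],[0,0,0,0.12],[0,0,0,0.12]]'
python3 -m pendant '[[0,0,0,0.12],[0,0,0,0.02],[0,0,0,0]]' 1
python3 - <<'E'
from h import *
c=r.camera("wrist"); cv2.imwrite("pics/w3.png",cv2.resize(c["img"][40:260,150:430,::-1],None,fx=2.5,fy=2.5))
import pickle; pickle.dump({k:c[k] for k in("camera_matrix","xyz","attitude")},open("w3.pkl","wb"))
go(.4618,.2590,.20,84.5)
E
```

```text
time: 5.87
ee_pos: [0.4816, 0.146, 0.2945]
eef_rot: [-0.473, 0.881, -0.0, 0.0]
ft_force: [1.3, 0.6, 0.8]
width: 0.0387
grip_force: 0.0
time: 6.53
ee_pos: [0.4819, 0.1462, 0.3224]
eef_rot: [-0.012, 1.0, -0.0, 0.0]
ft_force: [0.7, -0.1, -0.4]
width: 0.0388
grip_force: 0.0
time: 6.78
ee_pos: [0.4818, 0.1463, 0.3224]
eef_rot: [0.054, 0.999, 0.0, 0.0]
ft_force: [-0.2, -0.7, -0.5]
width: 0.0521
grip_force: 0.0
shift [0.0318 0.1099 0.1224] turn -0.01 ypos deg 83.9 j7 1.08
```

View pics/w3.png

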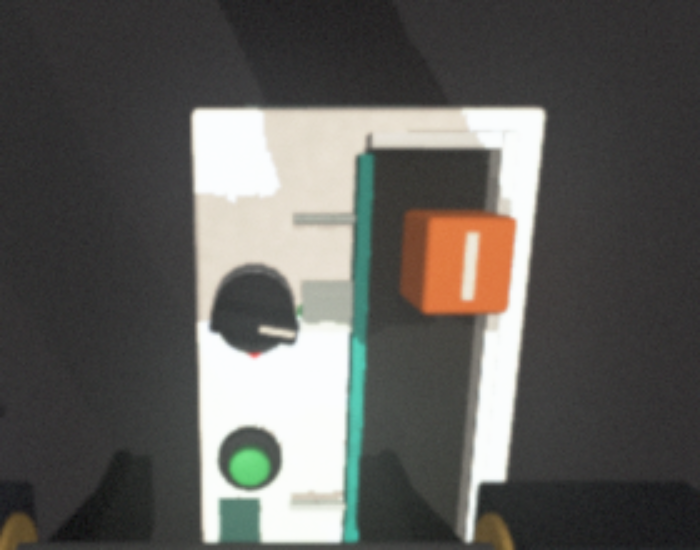

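Run:
```python
from h import *
import pickle
c=pickle.load(open("w3.pkl","rb"))
f=lambda u,v,z:ray(c,u/2.5+150-.4,v/2.5+40-.4,z)[:2]
P=[f(u,v,.115) for u,v in((428,214),(515,218),(505,313),(424,313))]
print(np.mean(P,0),np.degrees(np.arctan2(*(P[3]-P[0])[::-1])),np.degrees(np.arctan2(*(P[2]-P[1])[::-1])))
x,y=np.mean(P,0); go(x,y,.15,84)
```

```text
[0.46197325 0.25835202] -4.52077907357394 -6.285334375648309
shift [0.0316 0.1093 0.1724] turn -0.002 ypos deg 83.9 j7 1.08
```

```bash
python3 -m pendant '[[0.008,0.028,0,0],[0.008,0.028,0.04,0],[0.008,0.028,0.04,0],[0.008,0.026,0.04,0],[0,0,0.04,0],[0,0,0.012,0],[0,0,0,0]]'  1
python3 -m pendant '[[0,0,0.03,0],[0,0,0.025,0],[0,0,0,0]]'
python3 -m pendant '[[0,0,0,0],[0,0,0,0],[0,0,0,0],[0,0,0,0],[0,0,0,0],[0,0,0,0],[0,0,0,0],[0,0,0,0]]' 0.3 25
python3 -m pendant '[[0,0,-0.01,0],[0,0,-0.03,0],[0,0,-0.04,0],[0,0,-0.04,0],[0,0,-0.03,0],[0,0,0,0]]'
python3 -c "
from h import *
go(.681,-.103,.24,87.2)"
```

```text
time: 7.42
ee_pos: [0.4628, 0.245, 0.1657]
eef_rot: [0.054, 0.999, -0.002, -0.002]
ft_force: [0.4, -0.3, 0.4]
width: 0.0863
grip_force: 0.0
time: 7.67
ee_pos: [0.4638, 0.2449, 0.112]
eef_rot: [0.055, 0.998, -0.001, -0.001]
ft_force: [-0.9, -1.2, -0.3]
width: 0.087
grip_force: 0.0
time: 8.33
ee_pos: [0.4648, 0.2475, 0.1146]
eef_rot: [0.055, 0.999, 0.001, 0.001]
ft_force: [0.6, 4.5, 8.0]
width: 0.0475
grip_force: 24.9
time: 8.83
ee_pos: [0.466, 0.2467, 0.2701]
eef_rot: [0.055, 0.998, 0.002, 0.003]
ft_force: [1.0, 0.9, -2.0]
width: 0.0474
grip_force: 24.2
shift [-0.2521 -0.324   0.0302] turn -0.062 ypos deg 83.7 j7 0.90
```

```bash
python3 -m pendant '[[-0.025,-0.032,0,0],[-0.025,-0.032,0,0],[-0.025,-0.032,0,0],[-0.025,-0.032,0,0],[-0.025,-0.032,0,0],[-0.025,-0.032,0,0],[-0.025,-0.032,0,0],[-0.025,-0.032,0,0]]'
python3 -m pendant '[[-0.025,-0.032,0,0],[-0.025,-0.032,0,0],[0,0,0,-0.06],[0,0,0,0],[0,0,0,0]]'
python3 - <<'E'
from h import *
go(.681,-.103,.12,87.2)
c=r.camera("side"); cv2.imwrite("pics/s1.png",cv2.resize(c["img"][90:290,180:400,::-1],None,fx=3,fy=3))
c=r.camera("wrist"); cv2.imwrite("pics/w4.png",c["img"][:,:,::-1])
E
```

```text
time: 9.5
ee_pos: [0.6347, -0.0323, 0.2627]
eef_rot: [0.055, 0.998, -0.0, -0.001]
ft_force: [2.1, 1.2, -1.7]
width: 0.0477
grip_force: 24.2
time: 9.92
ee_pos: [0.6769, -0.0992, 0.2623]
eef_rot: [0.026, 1.0, 0.0, -0.001]
ft_force: [0.3, 0.2, -2.1]
width: 0.0473
grip_force: 24.3
shift [-0.0047 -0.0036  0.1423] turn -0.003 ypos deg 87.0 j7 1.70
```

View pics/s1.png

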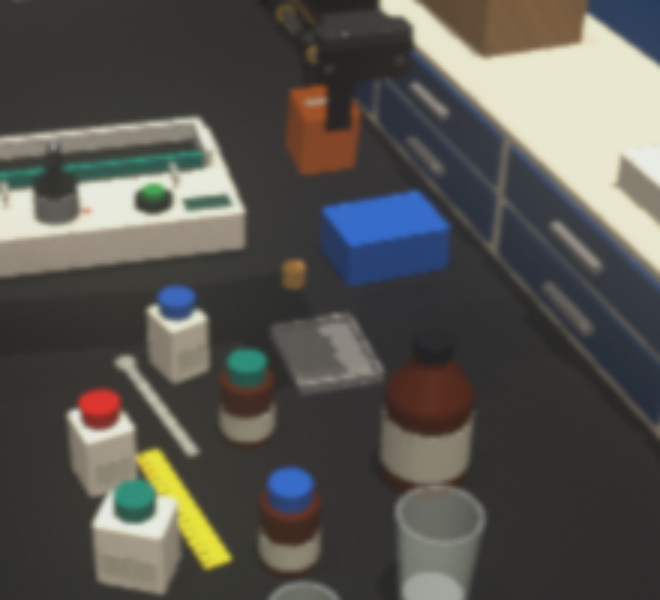

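```bash
python3 -m pendant '[[-0.008,-0.003,0.03,0],[0,0,0.03,0],[0,0,0.03,0],[0,0,0.03,0],[0,0,0.03,0],[0,0,0.02,0],[0,0,0,0],[0,0,0,0]]'
python3 - <<'E'
from h import *
go(.685,-.103,.066,87.2)
c=r.camera("side"); cv2.imwrite("pics/s2.png",cv2.resize(c["img"][120:260,230:370,::-1],None,fx=4,fy=4))
E
```

```text
time: 10.68
ee_pos: [0.6849, -0.1011, 0.0934]
eef_rot: [0.025, 1.0, 0.0, -0.001]
ft_force: [1.0, -0.5, -0.4]
width: 0.0478
grip_force: 24.3
shift [-0.0002 -0.002   0.0274] turn -0.0 ypos deg 87.2 j7 1.73
```

View pics/s2.png

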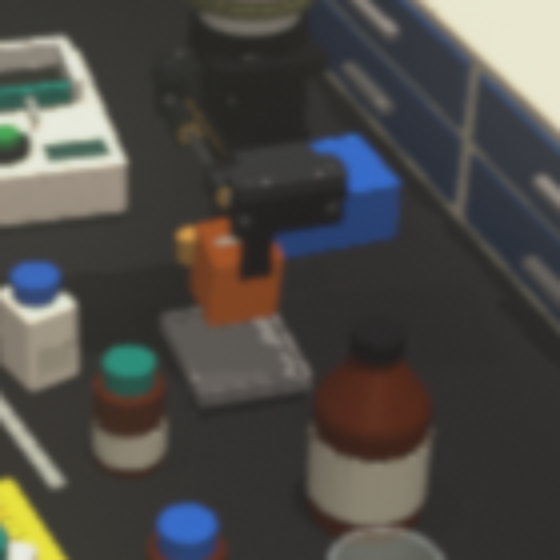

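```bash
python3 -m pendant '[[0,-0.002,0.015,0],[0,0,0.009,0],[0,0,0.002,0],[0,0,0.002,0],[0,0,0,0]]'
python3 -m pendant '[[0,0,0,0],[0,0,0,0],[0,0,0,0],[0,0,0,0]]' 1
python3 -m pendant '[[0,0,-0.02,0],[0,0,-0.03,0],[0,0,-0.035,0],[0,0,-0.035,0],[0,0,-0.035,0],[0,0,-0.035,0],[0,0,-0.035,0],[0,0,0,0]]'
python3 - <<'E'
from h import *
cs={n:r.camera(n) for n in("top","side")}
fit("filler",cs,z=.004,yaws=[0,.2]); fit("tray",cs,yaws=[0])
cv2.imwrite("pics/s3.png",cv2.resize(cs["side"]["img"][120:320,180:380,::-1],None,fx=3,fy=3))
for n in("narrow","medium","wide"): 
    for k in cs: print(n,k,[(round(float(o["score"]),2),[round(float(b)) for b in o["bbox"]]) for o in r.outline_of(n,k)])
go(.55,-.19,.38,90)
E
```

```text
time: 11.15
ee_pos: [0.6857, -0.1041, 0.0661]
eef_rot: [0.025, 1.0, 0.0, 0.0]
ft_force: [0.4, -0.5, -2.4]
width: 0.0474
grip_force: 24.3
time: 11.48
ee_pos: [0.6858, -0.1043, 0.0661]
eef_rot: [0.025, 1.0, 0.0, 0.0]
ft_force: [-0.4, 1.4, -0.5]
width: 0.0663
grip_force: 0.0
time: 12.15
ee_pos: [0.6875, -0.1052, 0.2994]
eef_rot: [0.025, 1.0, -0.0, 0.006]
ft_force: [0.3, -1.6, 0.6]
width: 0.087
grip_force: 0.0
filler iou 0.913 xy [ 0.6841 -0.0916] yaw deg -10.7 [('side', 0.8)]
tray iou 0.373 xy [ 0.6784 -0.1034] yaw deg -1.9 [('top', 0.63), ('side', 0.79)]
narrow top []
narrow side [(0.92, [239, 201, 21, 29])]
medium top [(0.66, [295, 226, 24, 20])]
medium side [(0.44, [327, 274, 27, 48])]
wide top [(0.8, [340, 224, 22, 22])]
wide side [(0.83, [223, 270, 35, 41])]
shift [ 0.131  -0.0923 -0.0898] turn -0.05 ypos deg 87.1 j7 1.71
```

View pics/s3.png

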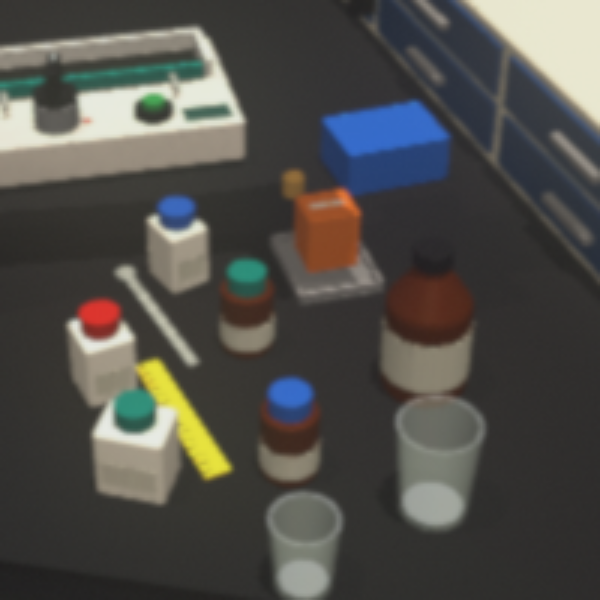

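```bash
python3 -m pendant '[[0.03,-0.02,-0.03,0],[0.03,-0.02,-0.03,0],[0.03,-0.02,-0.02,0],[0.03,-0.025,0,0],[0.01,-0.025,0,-0.05],[0,-0.01,0,0],[0,0,0,0]]'
python3 - <<'E'
from h import *
c=r.camera("wrist"); cv2.imwrite("pics/w5.png",c["img"][:,:,::-1])
for n in("narrow","medium","wide","round_a"): print(n,[(round(float(o["score"]),2),[round(float(b)) for b in o["bbox"]],ray(c,*o["bbox"][:2],.05)[:2].round(3)) for o in r.outline_of(n,"wrist")])
E
```

```text
time: 13.33
ee_pos: [0.5559, -0.2166, 0.3644]
eef_rot: [0.002, 1.0, -0.0, 0.0]
ft_force: [-0.3, 0.4, -0.2]
width: 0.0871
grip_force: 0.0
narrow [(0.71, [337, 146, 38, 33], array([ 0.54 , -0.075]))]
medium [(0.75, [259, 84, 34, 34], array([ 0.442, -0.204])), (0.51, [499, 108, 26, 35], array([0.481, 0.179]))]
wide [(0.56, [186, 84, 47, 49], array([ 0.443, -0.319])), (0.48, [214, 233, 46, 51], array([ 0.697, -0.286])), (0.19, [307, 215, 60, 41], array([ 0.661, -0.118]))]
round_a [(0.92, [270, 166, 27, 35], array([ 0.573, -0.185])), (0.76, [177, 156, 38, 31], array([ 0.555, -0.342]))]
```

View pics/w5.png

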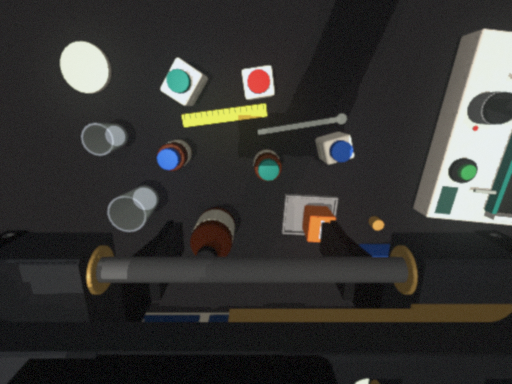

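```bash
python3 - <<'E'
s=open('h.py').read()
s=s.replace('''        if o and o[0]["score"]>.3: obs''','''        if o and hint is not None:
            h=proj(c,np.array([[hint[0],hint[1],z+.04]]))[0]
            o=sorted(o,key=lambda a:np.hypot(a["bbox"][0]-h[0],a["bbox"][1]-h[1]))
            if np.hypot(o[0]["bbox"][0]-h[0],o[0]["bbox"][1]-h[1])>35: o=[]
        if o and o[0]["score"]>.1: obs''')
s+='''
J=dict(medium=(.441,-.204),wide=(.441,-.32),narrow=(.54,-.075),round_a=(.573,-.187),round_c=(.555,-.343))
def slot(name):
    x=dict(medium=-.102,wide=-.048,narrow=.004,round_a=.051,round_c=.101)[name]; a=np.radians(-6.1)
    return np.array([.5272,.2063])+x*np.array([np.cos(a),np.sin(a)])+.0445*np.array([-np.sin(a),np.cos(a)])
'''
open('h.py','w').write(s)
E
python3 - <<'E'
from h import *
c={"wrist":r.camera("wrist")}
for n in J: fit(n,c,hint=J[n]); print(slot(n).round(4))
go(.441,-.204,.17,90)
E
```

```text
medium iou 0.943 xy [ 0.4404 -0.2069] yaw deg 8.0 [('wrist', 0.57)]
[0.4305 0.2614]
wide iou 0.944 xy [ 0.4383 -0.3243] yaw deg -33.8 [('wrist', 0.88)]
[0.4842 0.2556]
narrow iou 0.932 xy [ 0.5436 -0.0765] yaw deg 194.6 [('wrist', 0.95)]
[0.5359 0.2501]
round_a iou 0.914 xy [ 0.5722 -0.1903] yaw deg 13.7 [('wrist', 0.72)]
[0.5826 0.2451]
round_c iou 0.964 xy [ 0.5546 -0.3495] yaw deg 4.9 [('wrist', 0.83)]
[0.6324 0.2398]
shift [0.1162 0.0093 0.1937] turn 0.001 ypos deg 90.0 j7 1.94
```

```bash
python3 -m pendant '[[0.02,0.0016,0.03,0],[0.02,0.0016,0.03,0],[0.02,0.0016,0.03,0],[0.02,0.0016,0.03,0],[0.02,0.0016,0.03,0],[0.016,0.001,0.03,0],[0,0,0,-0.12],[0,0,0,-0.02]]'
python3 -m pendant '[[0,0,0,0],[0,0,0,0]]'
python3 - <<'E'
from h import *
c={"wrist":r.camera("wrist")}
fit("medium",c,hint=J["medium"])
go(.4404,-.2069,.04,98)
E
```

```text
time: 14.55
ee_pos: [0.4395, -0.2043, 0.1825]
eef_rot: [-0.073, 0.997, 0.001, -0.001]
ft_force: [-0.3, 0.1, 1.1]
width: 0.0871
grip_force: 0.0
time: 14.72
ee_pos: [0.4422, -0.2048, 0.185]
eef_rot: [-0.069, 0.998, -0.0, 0.001]
ft_force: [-0.2, 0.5, 0.9]
width: 0.0868
grip_force: 0.0
medium iou 0.929 xy [ 0.4398 -0.2066] yaw deg 8.0 [('wrist', 0.89)]
shift [ 0.0021 -0.0017  0.1447] turn -0.001 ypos deg 97.9 j7 2.07
```

```bash
python3 -m pendant '[[0.002,-0.002,0.025,0],[0,0,0.03,0],[0,0,0.03,0],[0,0,0.03,0],[0,0,0.03,0],[0,0,0,0]]' 1
python3 -m pendant '[[0,0,0,0],[0,0,0,0],[0,0,0,0],[0,0,0,0],[0,0,0,0],[0,0,0,0]]' 0.35 20
python3 -m pendant '[[0,0,-0.01,0],[0,0,-0.03,0],[0,0,-0.03,0],[0,0,-0.03,0],[0,0,-0.03,0],[0,0,-0.03,0],[0,0,-0.03,0],[0,0,0,0]]'
python3 - <<'E'
from h import *
x,y=slot("medium"); go(x,y,.25,83.9)
E
```

```text
time: 15.32
ee_pos: [0.4368, -0.2058, 0.0346]
eef_rot: [-0.07, 0.998, 0.001, -0.003]
ft_force: [-0.8, 0.7, -0.6]
width: 0.087
grip_force: 0.0
time: 15.82
ee_pos: [0.4399, -0.207, 0.0396]
eef_rot: [-0.07, 0.998, -0.0, 0.001]
ft_force: [0.5, 0.8, 0.3]
width: 0.0549
grip_force: 0.0
time: 16.48
ee_pos: [0.4413, -0.208, 0.2352]
eef_rot: [-0.07, 0.998, -0.001, 0.004]
ft_force: [0.3, -1.4, -1.1]
width: 0.0461
grip_force: 19.9
shift [-0.0548  0.4663 -0.0157] turn 0.246 ypos deg 98.0 j7 2.06
```

```bash
python3 -m pendant '[[-0.0035,0.03,0,0],[-0.0035,0.03,0,0],[-0.0035,0.03,0,0],[-0.0035,0.03,0,0],[-0.0035,0.03,0,0],[-0.0035,0.03,0,0],[-0.0035,0.03,0,0],[-0.0035,0.03,0,0]]'
python3 -m pendant '[[-0.0035,0.03,0,0],[-0.0035,0.03,0,0],[-0.0035,0.03,0,0],[-0.0035,0.03,0,0],[-0.0035,0.03,0,0],[-0.0035,0.03,0,0],[-0.0035,0.03,0,0],[-0.0035,0.03,0,0]]'
python3 -m pendant '[[0,0,0,0.12],[0,0,0,0.12],[0,0,0,0],[0,0,0,0]]'
cat >> h.py <<'E'
def held(name,cam="side"):
    """jar held over slot: fit tool-x offset and base z from side camera"""
    c=r.camera(cam); s=r.read_state(); Q=R.from_quat(s["eef_rot"]).as_matrix(); o=r.outline_of(name,cam)
    yaw=np.arctan2(Q[1,1],Q[0,1])-np.pi/2
    f=lambda p:s["ee_pos"][:2]+p[0]*Q[:2,0]
    P=lambda p:(np.r_[f(p),yaw],s["ee_pos"][2]-p[1])
    h=proj(c,np.r_[s["ee_pos"]][None])[0]
    o=[a for a in o if np.hypot(a["bbox"][0]-h[0],a["bbox"][1]-h[1])<40]
    if not o: print("not seen"); return
    m=o[0]["mask"]; cv2.imwrite("pics/mask.png",m*np.uint8(255))
    w=np.ones_like(m,float)
    cost=lambda p:(lambda a:1-np.minimum(a,m).sum()/np.maximum(a,m).sum())(sil(c,name,*P(p)))
    b=minimize(cost,[0,.045],method="Nelder-Mead",options=dict(initial_simplex=[[0,.045],[.01,.045],[0,.06]],xatol=2e-4))
    print("offset tool x %.4f, TCP above base %.4f, iou %.3f"%(*b.x,1-b.fun))
E
python3 - <<'E'
from h import *
x,y=slot("medium"); go(x,y,.25,83.9)
held("medium")
c=r.camera("side"); cv2.imwrite("pics/s4.png",cv2.resize(c["img"][60:200,130:290,::-1],None,fx=4,fy=4))
E
```

```text
time: 17.15
ee_pos: [0.4328, 0.0358, 0.2291]
eef_rot: [-0.07, 0.998, -0.0, 0.0]
ft_force: [0.2, 0.8, -2.3]
width: 0.0462
grip_force: 19.9
time: 17.82
ee_pos: [0.4272, 0.2772, 0.229]
eef_rot: [-0.07, 0.998, -0.0, 0.0]
ft_force: [1.1, -0.3, -1.8]
width: 0.0459
grip_force: 19.9
time: 18.15
ee_pos: [0.4276, 0.2758, 0.2289]
eef_rot: [0.048, 0.999, -0.0, -0.0]
ft_force: [0.0, -0.4, -2.2]
width: 0.0456
grip_force: 19.9
shift [-0.0043 -0.0141 -0.0211] turn 0.01 ypos deg 84.5 j7 0.80
offset tool x -0.0024, TCP above base 0.0511, iou 0.654
```

View pics/s4.png

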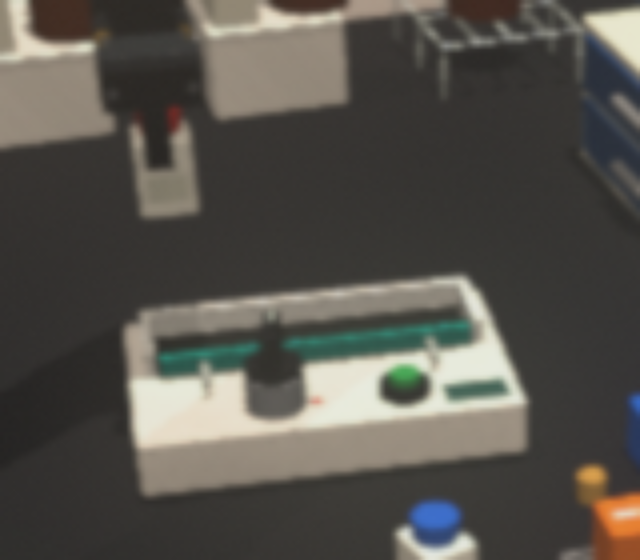

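```bash
cat >> h.py <<'E'
def rayY(c,u,v,y):
    k=c["camera_matrix"]; d=R.from_quat(c["attitude"]).apply([(u-k[0,2])/k[0,0],(v-k[1,2])/k[1,1],1])
    return c["xyz"]+d*(y-c["xyz"][1])/d[1]
E
python3 - <<'E'
from h import *
c=r.camera("side")
print(rayY(c,172.4,113.4,.2527), rayY(c,130+187/4-.4,60+106/4-.4,.276))
E
```

```text
[0.43071986 0.2527     0.17799205] [0.45517787 0.276      0.2550214 ]
```

```bash
python3 -m pendant '[[-0.002,-0.014,0,0.01],[0,0,0.02,0],[0,0,0.02,0],[0,0,0.02,0],[0,0,0.02,0],[0,0,0.02,0],[0,0,0,0],[0,0,0,0]]'
python3 - <<'E'
from h import *
go(.4285,.2614,.107,83.9)
E
```

```text
time: 19.02
ee_pos: [0.428, 0.2611, 0.1286]
eef_rot: [0.055, 0.998, -0.001, -0.001]
ft_force: [0.7, -0.6, -1.4]
width: 0.046
grip_force: 19.9
shift [-0.0005  0.0004  0.0216] turn -0.003 ypos deg 83.7 j7 0.81
```

```bash
python3 -m pendant '[[-0.001,0,0.01,0],[0,0,0.007,0],[0,0,0.002,0],[0,0,0.002,0],[0,0,0.002,0],[0,0,0,0]]'
python3 -m pendant '[[0,0,0,0],[0,0,0,0],[0,0,0,0],[0,0,0,0]]' 0.75
python3 -m pendant '[[0,0,-0.02,0],[0,0,-0.03,0],[0,0,-0.03,0],[0,-0.03,-0.03,0],[0,-0.03,-0.03,0],[0,-0.03,-0.03,0],[0,-0.03,0,0],[0,-0.03,0,0]]' 1
python3 -m pendant '[[-0.02,-0.03,0,0],[-0.02,-0.03,0,0],[-0.02,0,0,0],[-0.02,0,0,0],[0,0,0,0]]'
python3 - <<'E'
from h import *
c=r.camera("wrist"); cv2.imwrite("pics/w6.png",cv2.resize(c["img"][20:260,150:430,::-1],None,fx=2.5,fy=2.5))
q=fit("medium",{"wrist":c},z=.055,hint=slot("medium"),yaws=[-.1]); print(slot("medium"))
go(.441,-.29,.37,90)
E
```

```text
time: 19.52
ee_pos: [0.4299, 0.2608, 0.1078]
eef_rot: [0.055, 0.998, -0.001, 0.0]
ft_force: [-6.0, -9.2, 19.8]
width: 0.0456
grip_force: 20.0
time: 19.85
ee_pos: [0.4294, 0.2622, 0.1059]
eef_rot: [0.055, 0.998, 0.0, 0.0]
ft_force: [0.5, 1.0, -0.4]
width: 0.0623
grip_force: 0.0
time: 20.52
ee_pos: [0.4135, 0.1136, 0.2761]
eef_rot: [0.055, 0.999, 0.001, 0.002]
ft_force: [0.5, -0.2, -0.5]
width: 0.0869
grip_force: 0.0
time: 20.93
ee_pos: [0.4882, 0.0452, 0.2738]
eef_rot: [0.056, 0.998, -0.0, 0.0]
ft_force: [-0.7, 0.3, -0.1]
width: 0.0871
grip_force: 0.0
medium iou 0.949 xy [0.4319 0.2602] yaw deg -6.3 [('wrist', 0.71)]
[0.43050628 0.26138697]
shift [ 0.008  -0.339  -0.0961] turn -0.11 ypos deg 83.7 j7 1.27
```

View pics/w6.png

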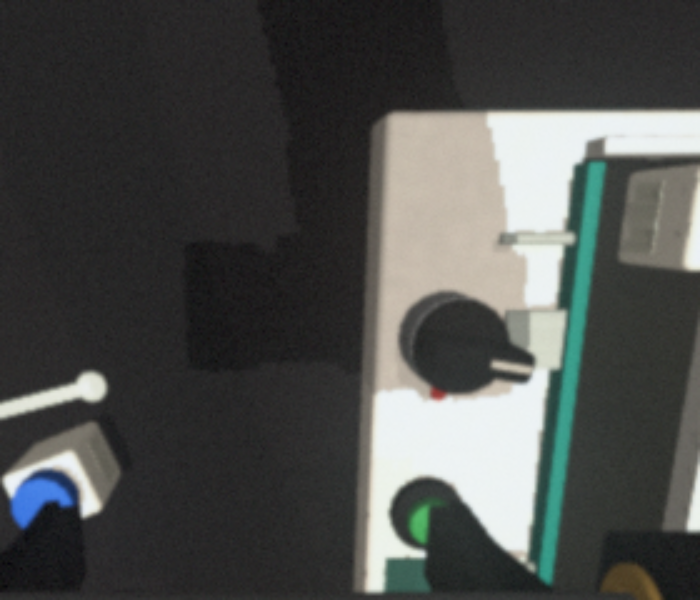

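Run:
```python
from h import *
go(.5436,-.0765,.19,104.6)
```

```text
shift [-0.0708 -0.1155  0.0837] turn -0.365 ypos deg 83.7 j7 1.27
```

```bash
python3 -m pendant '[[-0.014,-0.023,0.01,0],[-0.014,-0.023,0.02,0],[-0.014,-0.023,0.02,0],[-0.014,-0.023,0.02,0],[-0.014,-0.023,0.015,0],[0,0,0,-0.12],[0,0,0,-0.12],[0,0,0,-0.12]]'
python3 -m pendant '[[0,0,0,0],[0,0,0,0]]'
python3 - <<'E'
from h import *
c={"wrist":r.camera("wrist")}
q=fit("narrow",c,hint=(.5436,-.0765)); 
if q is not None: go(q[0],q[1],.04,np.degrees(q[2])+90)
go(.5436,-.0765,.04,104.6)
E
```

```text
time: 21.7
ee_pos: [0.5423, -0.0757, 0.1888]
eef_rot: [-0.128, 0.992, 0.0, -0.0]
ft_force: [-0.7, -0.0, 0.3]
width: 0.0871
grip_force: 0.0
time: 21.87
ee_pos: [0.5426, -0.0754, 0.1894]
eef_rot: [-0.123, 0.992, 0.0, 0.0]
ft_force: [0.3, 0.1, 0.2]
width: 0.0871
grip_force: 0.0
narrow iou 0.928 xy [ 0.5429 -0.0758] yaw deg 15.7 [('wrist', 0.8)]
shift [-1.000e-04 -3.000e-04  1.494e-01] turn -0.027 ypos deg 104.1 j7 1.91
shift [-0.0005 -0.0012  0.1494] turn -0.008 ypos deg 104.1 j7 1.91
```

```bash
python3 -m pendant '[[0,-0.001,0.03,-0.02],[0,0,0.03,0],[0,0,0.03,0],[0,0,0.03,0],[0,0,0.028,0],[0,0,0,0],[0,0,0,0]]' 1
python3 -m pendant '[[0,0,0,0],[0,0,0,0],[0,0,0,0],[0,0,0,0],[0,0,0,0],[0,0,0,0],[0,0,0,0],[0,0,0,0]]' 0.35 20
python3 -m pendant '[[0,0,0,0],[0,0,0,0]]'
python3 -m pendant '[[0,0,-0.01,0],[0,0,-0.03,0],[0,0,-0.03,0],[0,0,-0.03,0],[0,0,-0.03,0],[0,0,-0.03,0],[0,0,-0.03,0],[0,0,0,0]]'
python3 - <<'E'
from h import *
x,y=slot("narrow"); go(x,y,.23,83.9)
E
```

```text
time: 22.55
ee_pos: [0.5423, -0.0767, 0.0408]
eef_rot: [-0.134, 0.991, 0.0, -0.001]
ft_force: [0.0, -1.0, 1.0]
width: 0.0868
grip_force: 0.0
time: 23.22
ee_pos: [0.5433, -0.0768, 0.0414]
eef_rot: [-0.135, 0.991, 0.0, 0.0]
ft_force: [-0.2, 0.7, 2.3]
width: 0.0459
grip_force: 20.0
time: 23.38
ee_pos: [0.5433, -0.0768, 0.0414]
eef_rot: [-0.135, 0.991, 0.0, 0.0]
ft_force: [-1.6, 1.3, 2.8]
width: 0.046
grip_force: 20.0
time: 24.05
ee_pos: [0.5454, -0.0774, 0.2379]
eef_rot: [-0.134, 0.991, -0.001, 0.004]
ft_force: [1.1, 0.0, -2.1]
width: 0.0454
grip_force: 20.0
shift [-0.078   0.3182  0.0078] turn 0.376 ypos deg 105.4 j7 1.93
```

```bash
python3 -m pendant '[[-0.007,0.029,0,0],[-0.007,0.029,0,0],[-0.007,0.029,0,0],[-0.007,0.029,0,0],[-0.007,0.029,0,0],[-0.007,0.029,0,0],[-0.007,0.029,0,0],[-0.007,0.029,0,0]]'
python3 -m pendant '[[-0.007,0.029,0,0],[-0.007,0.029,0,0],[-0.008,0.028,0,0],[0,0,0,0.12],[0,0,0,0.12],[0,0,0,0.12],[0,0,0,0.01],[0,0,0,0]]'
python3 - <<'E'
from h import *
x,y=slot("narrow"); go(x,y,.125,83.9)
E
```

```text
time: 24.72
ee_pos: [0.5347, 0.1628, 0.2311]
eef_rot: [-0.135, 0.991, -0.0, -0.0]
ft_force: [1.0, -0.3, -1.6]
width: 0.0458
grip_force: 20.0
time: 25.38
ee_pos: [0.5333, 0.2502, 0.231]
eef_rot: [0.049, 0.999, -0.0, -0.0]
ft_force: [-1.0, -0.3, -2.9]
width: 0.0456
grip_force: 20.0
shift [-0.0026  0.0003  0.106 ] turn 0.009 ypos deg 84.4 j7 0.97
```

```bash
python3 -m pendant '[[-0.0025,0,0.02,0.01],[0,0,0.025,0],[0,0,0.025,0],[0,0,0.025,0],[0,0,0.01,0],[0,0,0,0],[0,0,0,0]]'
python3 - <<'E'
from h import *
x,y=slot("narrow"); go(x,y,.0975,83.9)
E
```

```text
time: 25.97
ee_pos: [0.5362, 0.2501, 0.1268]
eef_rot: [0.054, 0.999, 0.0, -0.0]
ft_force: [0.7, 0.6, -1.9]
width: 0.0457
grip_force: 20.0
shift [ 0.0003 -0.      0.0293] turn -0.002 ypos deg 83.8 j7 0.96
```

```bash
python3 -m pendant '[[0,0,0.015,0],[0,0,0.008,0],[0,0,0.003,0],[0,0,0.002,0],[0,0,0.001,0],[0,0,0,0]]'
python3 -m pendant '[[0,0,0,0],[0,0,0,0],[0,0,0,0],[0,0,0,0]]' 0.75
python3 -m pendant '[[0,0,-0.02,0],[0,0,-0.03,0],[0,0,-0.03,0],[0,0,-0.03,0],[0,-0.03,-0.03,0],[0,-0.03,-0.03,0],[0,-0.03,0,0],[0,-0.03,0,0]]' 1
python3 -m pendant '[[0,-0.03,0,0],[0,-0.03,0,0],[0,-0.03,0,0],[0,0,0,0]]'
python3 - <<'E'
from h import *
c=r.camera("wrist")
q=fit("narrow",{"wrist":c},z=.055,hint=slot("narrow"),yaws=[-.1]); print(slot("narrow"))
go(.572,-.19,.19,95)
E
```

```text
time: 26.47
ee_pos: [0.5362, 0.2503, 0.0977]
eef_rot: [0.055, 0.998, 0.0, 0.0]
ft_force: [0.5, -0.2, -2.1]
width: 0.0459
grip_force: 20.0
time: 26.8
ee_pos: [0.5362, 0.2503, 0.0976]
eef_rot: [0.055, 0.998, 0.0, 0.0]
ft_force: [-0.4, -1.0, -0.9]
width: 0.0623
grip_force: 0.0
time: 27.47
ee_pos: [0.5236, 0.1309, 0.2685]
eef_rot: [0.055, 0.998, 0.001, 0.002]
ft_force: [0.6, -0.2, 0.3]
width: 0.0868
grip_force: 0.0
time: 27.8
ee_pos: [0.5128, 0.0358, 0.2668]
eef_rot: [0.059, 0.998, -0.001, 0.001]
ft_force: [0.3, 0.3, 0.5]
width: 0.0871
grip_force: 0.0
narrow iou 0.926 xy [0.536  0.2499] yaw deg -11.5 [('wrist', 0.81)]
[0.5359061  0.25012298]
shift [-0.0844 -0.2235  0.0765] turn -0.2 ypos deg 83.6 j7 1.30
```

```bash
python3 -m pendant '[[-0.01,-0.028,0,0],[-0.01,-0.028,0,0],[-0.01,-0.028,0.01,0],[-0.01,-0.028,0.01,0],[-0.011,-0.028,0.014,0],[-0.011,-0.028,0.014,0],[-0.011,-0.028,0.014,0],[-0.011,-0.027,0.014,0]]'
python3 -m pendant '[[0,0,0,0],[0,0,0,0]]'
python3 - <<'E'
from h import *
c={"wrist":r.camera("wrist")}
q=fit("round_a",c,hint=(.572,-.190)); 
if q is not None: go(q[0],q[1],.04)
go(.5722,-.1903,.04)
E
```

```text
time: 28.57
ee_pos: [0.5732, -0.1882, 0.1894]
eef_rot: [0.054, 0.999, 0.0, 0.0]
ft_force: [1.0, 1.0, 0.1]
width: 0.087
grip_force: 0.0
time: 28.73
ee_pos: [0.5721, -0.1885, 0.1888]
eef_rot: [0.055, 0.998, 0.0, -0.001]
ft_force: [0.1, 0.2, -0.3]
width: 0.0871
grip_force: 0.0
round_a iou 0.936 xy [ 0.5721 -0.1898] yaw deg 18.2 [('wrist', 0.79)]
shift [ 0.0004 -0.0037  0.1502] turn None ypos deg 83.8 j7 1.79
shift [ 0.0003 -0.0041  0.1502] turn None ypos deg 83.8 j7 1.79
```

```bash
python3 -m pendant '[[0,-0.002,0.03,0],[0,0,0.03,0],[0,0,0.03,0],[0,0,0.03,0],[0,0,0.028,0],[0,0,0,0],[0,0,0,0]]' 1
python3 -m pendant '[[0,0,0,0],[0,0,0,0],[0,0,0,0],[0,0,0,0],[0,0,0,0],[0,0,0,0],[0,0,0,0],[0,0,0,0]]' 0.35 20
python3 -m pendant '[[0,0,0,0],[0,0,0,0]]'
python3 -m pendant '[[0,0,-0.01,0],[0,0,-0.03,0],[0,0,-0.03,0],[0,0,-0.03,0],[0,0,-0.03,0],[0,0,-0.03,0],[0,0,-0.03,0],[0,0,0,0]]'
python3 - <<'E'
from h import *
x,y=slot("round_a"); go(x,y,.23,83.9)
E
```

```text
time: 29.42
ee_pos: [0.5719, -0.1885, 0.0422]
eef_rot: [0.054, 0.999, 0.0, -0.001]
ft_force: [0.8, 0.5, 1.5]
width: 0.0868
grip_force: 0.0
time: 30.08
ee_pos: [0.572, -0.1903, 0.0423]
eef_rot: [0.055, 0.998, 0.0, 0.0]
ft_force: [-0.6, 0.7, 1.6]
width: 0.0457
grip_force: 20.0
time: 30.25
ee_pos: [0.572, -0.1903, 0.0423]
eef_rot: [0.055, 0.998, 0.0, 0.0]
ft_force: [-0.8, 0.8, 1.7]
width: 0.0453
grip_force: 20.0
time: 30.92
ee_pos: [0.5739, -0.1914, 0.2391]
eef_rot: [0.055, 0.998, -0.001, 0.004]
ft_force: [0.6, 0.5, -1.6]
width: 0.0455
grip_force: 20.0
shift [0.0395 0.4349 0.0084] turn -0.004 ypos deg 83.7 j7 1.79
```

```bash
python3 -m pendant '[[0.0026,0.029,0,0],[0.0026,0.029,0,0],[0.0026,0.029,0,0],[0.0026,0.029,0,0],[0.0026,0.029,0,0],[0.0026,0.029,0,0],[0.0026,0.029,0,0],[0.0026,0.029,0,0]]'
python3 -m pendant '[[0.0026,0.029,0,0],[0.0026,0.029,0,0],[0.0026,0.029,0,0],[0.0026,0.029,0,0],[0.0026,0.029,0,0],[0.0026,0.029,0,0],[0.0026,0.029,0,0],[0,0,0,0]]'
python3 -m pendant '[[0,0,0.02,0],[0,0,0.02,0],[0,0,0,0],[0,0,0,0]]'
python3 - <<'E'
from h import *
x,y=slot("round_a"); go(x,y,.125,83.9)
E
```

```text
time: 31.58
ee_pos: [0.5761, 0.0437, 0.2321]
eef_rot: [0.055, 0.998, -0.0, -0.0]
ft_force: [0.5, 0.5, -3.0]
width: 0.0456
grip_force: 20.0
time: 32.25
ee_pos: [0.5786, 0.2537, 0.2313]
eef_rot: [0.051, 0.999, 0.001, -0.001]
ft_force: [-0.4, 1.3, -2.5]
width: 0.0456
grip_force: 20.0
time: 32.58
ee_pos: [0.5801, 0.2457, 0.1914]
eef_rot: [0.055, 0.998, -0.001, -0.001]
ft_force: [0.9, -0.9, -2.1]
width: 0.0454
grip_force: 20.0
shift [-0.0027 -0.0002  0.0664] turn -0.004 ypos deg 83.7 j7 1.02
```

```bash
python3 -m pendant '[[-0.003,0,0.02,0],[0,0,0.025,0],[0,0,0.02,0],[0,0,0,0],[0,0,0,0],[0,0,0.01,0],[0,0,0.008,0],[0,0,0.004,0]]'
python3 -c "
from h import *
x,y=slot('round_a'); go(x,y,.098,83.9)"
```

```text
time: 33.25
ee_pos: [0.5839, 0.246, 0.1049]
eef_rot: [0.055, 0.998, 0.0, 0.0]
ft_force: [-0.7, -0.3, -2.4]
width: 0.0457
grip_force: 20.0
shift [ 0.0011 -0.001   0.0069] turn -0.003 ypos deg 83.7 j7 1.03
```

```bash
python3 -m pendant '[[0,0,0.002,0],[0,0,0.001,0],[0,0,0.001,0],[0,0,0,0],[0,0,0,0]]'
python3 -m pendant '[[0,0,0,0],[0,0,0,0],[0,0,0,0],[0,0,0,0]]' 0.75
python3 -m pendant '[[0,0,-0.02,0],[0,0,-0.03,0],[0,0,-0.03,0],[0,0,-0.03,0],[0,-0.03,-0.03,0],[0,-0.03,-0.03,0],[0,-0.03,0,0],[0,-0.03,0,0]]' 1
python3 -m pendant '[[0,-0.03,0,0],[0,-0.03,0,0],[0,-0.03,0,0],[0,0,0,0]]'
python3 - <<'E'
from h import *
c=r.camera("wrist")
q=fit("round_a",{"wrist":c},z=.055,hint=slot("round_a")); print(slot("round_a"))
q=fit("narrow",{"wrist":c},z=.055,hint=slot("narrow"),yaws=[-.1])
go(.4383,-.3243,.19,56.2)
E
```

```text
time: 33.67
ee_pos: [0.5839, 0.246, 0.1014]
eef_rot: [0.055, 0.998, 0.0, 0.0]
ft_force: [-0.2, -0.4, -1.9]
width: 0.0454
grip_force: 20.0
time: 34.0
ee_pos: [0.584, 0.2461, 0.1015]
eef_rot: [0.055, 0.998, 0.0, 0.0]
ft_force: [0.4, 0.1, -0.2]
width: 0.062
grip_force: 0.0
time: 34.67
ee_pos: [0.5714, 0.1267, 0.2726]
eef_rot: [0.055, 0.998, 0.001, 0.002]
ft_force: [0.5, -0.8, -0.8]
width: 0.0871
grip_force: 0.0
time: 35.0
ee_pos: [0.5606, 0.0309, 0.2708]
eef_rot: [0.059, 0.998, -0.001, 0.001]
ft_force: [0.2, -0.4, -0.2]
width: 0.0871
grip_force: 0.0
round_a iou 0.943 xy [0.5848 0.2451] yaw deg 5.1 [('wrist', 0.87)]
[0.58263999 0.24512857]
narrow iou 0.931 xy [0.5364 0.2494] yaw deg -7.2 [('wrist', 0.71)]
shift [ 0.0821 -0.3744  0.08  ] turn 0.48 ypos deg 83.7 j7 1.35
```

```bash
python3 -m pendant '[[0.006,-0.029,0,0],[0.006,-0.029,0,0],[0.006,-0.029,0,0],[0.006,-0.029,0,0],[0.006,-0.029,0,0],[0.006,-0.029,0,0],[0.006,-0.029,0,0],[0.006,-0.029,0,0]]'
python3 -m pendant '[[0.007,-0.029,0,0],[0.007,-0.029,0,0],[0.007,-0.029,0,0],[0.007,-0.029,0,0],[0.006,-0.026,0,0],[0,0,0,0.12],[0,0,0,0.12],[0,0,0,0.12]]'
python3 -m pendant '[[0,0,0.02,0.12],[0,0,0.02,0],[0,0,0.02,0],[0,0,0.02,0],[0,0,0,0],[0,0,0,0]]'
python3 - <<'E'
from h import *
c={"wrist":r.camera("wrist")}
q=fit("wide",c,hint=(.4383,-.3243)); 
if q is not None: go(q[0],q[1],.04,np.degrees(q[2])+90)
go(.4383,-.3243,.04,56.2)
E
```

```text
time: 35.82
ee_pos: [0.488, -0.1867, 0.2701]
eef_rot: [0.054, 0.999, 0.0, 0.0]
ft_force: [-0.3, -0.5, -0.5]
width: 0.0867
grip_force: 0.0
time: 36.48
ee_pos: [0.4394, -0.3236, 0.2699]
eef_rot: [0.235, 0.972, 0.0, -0.0]
ft_force: [0.1, 0.5, 0.3]
width: 0.0869
grip_force: 0.0
time: 36.98
ee_pos: [0.4389, -0.3233, 0.1897]
eef_rot: [0.29, 0.957, 0.0, -0.001]
ft_force: [0.3, -0.8, 0.3]
width: 0.0869
grip_force: 0.0
wide not seen
shift [ 0.0012 -0.0007  0.1513] turn 0.001 ypos deg 56.3 j7 1.64
```

Run:
```python
from h import *
c={n:r.camera(n) for n in("wrist","side","top")}
for n in c: print(n,[(round(float(o["score"]),2),[round(float(b)) for b in o["bbox"]],ray(c[n],*o["bbox"][:2],.04)[:2].round(3)) for o in r.outline_of("wide",n)])
fit("wide",{"side":c["side"]},hint=(.4383,-.3243))
cv2.imwrite("pics/w7.png",c["wrist"]["img"][:,:,::-1])
```

```text
wrist [(0.9, [252, 182, 49, 63], array([ 0.441, -0.325]))]
side [(0.8, [223, 271, 31, 40], array([ 0.433, -0.333]))]
top [(0.58, [338, 228, 19, 21], array([ 0.429, -0.322]))]
wide iou 0.908 xy [ 0.4395 -0.3219] yaw deg 156.8 [('side', 0.8)]
```

View pics/w7.png

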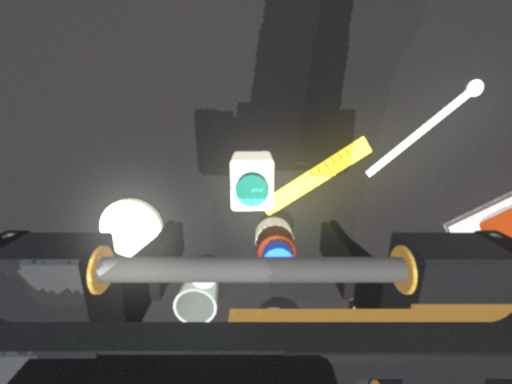

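```bash
python3 -m pendant '[[0.001,-0.001,0.03,0],[0,0,0.03,0],[0,0,0.03,0],[0,0,0.03,0],[0,0,0.029,0],[0,0,0,0],[0,0,0,0]]' 1
python3 -m pendant '[[0,0,0,0],[0,0,0,0],[0,0,0,0],[0,0,0,0],[0,0,0,0],[0,0,0,0],[0,0,0,0],[0,0,0,0]]' 0.35 20
python3 -m pendant '[[0,0,0,0],[0,0,0,0]]'
python3 -m pendant '[[0,0,-0.01,0],[0,0,-0.03,0],[0,0,-0.03,0],[0,0,-0.03,0],[0,0,-0.03,0],[0,0,-0.03,0],[0,0,-0.03,0],[0,0,0,0]]'
python3 - <<'E'
from h import *
x,y=slot("wide"); go(x,y,.23,83.9)
E
```

```text
time: 38.02
ee_pos: [0.4363, -0.3245, 0.0406]
eef_rot: [0.291, 0.957, 0.0, -0.001]
ft_force: [0.9, -0.0, 0.7]
width: 0.087
grip_force: 0.0
time: 38.68
ee_pos: [0.4373, -0.3246, 0.0413]
eef_rot: [0.291, 0.957, 0.0, 0.0]
ft_force: [0.3, 1.6, 2.9]
width: 0.0461
grip_force: 20.0
time: 38.85
ee_pos: [0.4373, -0.3246, 0.0412]
eef_rot: [0.291, 0.957, 0.0, 0.0]
ft_force: [0.4, 2.5, 4.9]
width: 0.0459
grip_force: 20.0
time: 39.52
ee_pos: [0.4384, -0.3266, 0.2372]
eef_rot: [0.291, 0.957, -0.001, 0.004]
ft_force: [0.0, -0.3, -1.2]
width: 0.0455
grip_force: 20.0
shift [0.2863 0.509  0.0055] turn -0.484 ypos deg 56.1 j7 1.62
```

```bash
python3 -m pendant '[[0.0143,0.0254,0,0],[0.0143,0.0254,0,0],[0.0143,0.0254,0,0],[0.0143,0.0254,0,0],[0.0143,0.0254,0,0],[0.0143,0.0254,0,0],[0.0143,0.0254,0,0],[0.0143,0.0254,0,0]]'
python3 -m pendant '[[0.0143,0.0254,0,0],[0.0143,0.0254,0,0],[0.0143,0.0254,0,0],[0.0143,0.0254,0,0],[0.0143,0.0254,0,0],[0.0143,0.0254,0,0],[0.0143,0.0254,0,0],[0.0143,0.0254,0,0]]'
python3 -m pendant '[[0.0143,0.0254,0,0],[0.0143,0.0254,0,0],[0.0143,0.0254,0,0],[0.0143,0.0254,0,0],[0,0,0,-0.12],[0,0,0,-0.12],[0,0,0,-0.12],[0,0,0,-0.12]]'
python3 -m pendant '[[0,0,0,0],[0,0,0,0]]'
python3 - <<'E'
from h import *
x,y=slot("wide"); go(x,y,.14,83.9)
E
```

```text
time: 40.18
ee_pos: [0.4544, -0.0912, 0.231]
eef_rot: [0.291, 0.957, -0.0, -0.0]
ft_force: [0.7, -0.4, -1.6]
width: 0.046
grip_force: 20.0
time: 40.85
ee_pos: [0.4726, 0.1411, 0.2309]
eef_rot: [0.291, 0.957, -0.0, -0.0]
ft_force: [1.4, 1.1, -1.5]
width: 0.0461
grip_force: 20.0
time: 41.52
ee_pos: [0.4817, 0.256, 0.2306]
eef_rot: [0.052, 0.999, -0.001, -0.0]
ft_force: [-0.1, 0.1, -1.7]
width: 0.0459
grip_force: 20.0
time: 41.68
ee_pos: [0.4818, 0.256, 0.2309]
eef_rot: [0.057, 0.998, -0.0, -0.0]
ft_force: [-0.3, -0.3, -1.8]
width: 0.0455
grip_force: 20.0
shift [-0.0024 -0.      0.0909] turn -0.008 ypos deg 83.5 j7 0.88
```

```bash
python3 -m pendant '[[-0.002,0,0.02,-0.007],[0,0,0.025,0],[0,0,0.025,0],[0,0,0.02,0],[0,0,0,0],[0,0,0.01,0],[0,0,0.01,0],[0,0,0,0]]'
python3 -c "
from h import *
x,y=slot('wide'); go(x-.001,y,.0975,83.9)"
```

```text
time: 42.35
ee_pos: [0.4835, 0.256, 0.12]
eef_rot: [0.052, 0.999, -0.0, -0.0]
ft_force: [-0.9, -0.6, -2.6]
width: 0.046
grip_force: 20.0
shift [ 0.0003 -0.0004  0.0225] turn 0.003 ypos deg 84.0 j7 0.90
```

```bash
python3 -m pendant '[[0,0,0.01,0],[0,0,0.008,0],[0,0,0.003,0],[0,0,0.002,0],[0,0,0,0],[0,0,0,0]]'
python3 -m pendant '[[0,0,0,0],[0,0,0,0],[0,0,0,0],[0,0,0,0]]' 0.75
python3 -m pendant '[[0,0,-0.02,0],[0,0,-0.03,0],[0,0,-0.03,0],[0,0,-0.03,0],[0,-0.03,-0.03,0],[0,-0.03,-0.03,0],[0,-0.03,0,0],[0,-0.03,0,0]]' 1
python3 -m pendant '[[0,-0.03,0,0],[0,-0.03,0,0],[0,0,0,0],[0,0,0,0]]'
python3 - <<'E'
from h import *
c={"wrist":r.camera("wrist")}
for n in("medium","wide","narrow"): fit(n,c,z=.055,hint=slot(n),yaws=[-.1])
go(.5546,-.3495,.26,83.9)
E
```

```text
time: 42.85
ee_pos: [0.484, 0.2563, 0.0982]
eef_rot: [0.051, 0.999, 0.0, 0.0]
ft_force: [0.8, 0.8, -1.9]
width: 0.046
grip_force: 20.0
time: 43.18
ee_pos: [0.4841, 0.2564, 0.0984]
eef_rot: [0.051, 0.999, 0.0, 0.0]
ft_force: [0.5, 0.7, -1.3]
width: 0.0622
grip_force: 0.0
time: 43.85
ee_pos: [0.4723, 0.1371, 0.2692]
eef_rot: [0.051, 0.999, 0.001, 0.002]
ft_force: [0.7, 0.7, -0.3]
width: 0.0869
grip_force: 0.0
time: 44.18
ee_pos: [0.4656, 0.0769, 0.2675]
eef_rot: [0.053, 0.999, 0.0, 0.0]
ft_force: [0.4, 0.9, -0.3]
width: 0.0869
grip_force: 0.0
medium iou 0.926 xy [0.4317 0.26  ] yaw deg -7.4 [('wrist', 0.62)]
wide iou 0.908 xy [0.4854 0.2563] yaw deg -10.7 [('wrist', 0.74)]
narrow iou 0.678 xy [0.5357 0.2494] yaw deg -22.2 [('wrist', 0.9)]
shift [-0.1318 -0.4179  0.0069] turn 0.006 ypos deg 84.2 j7 1.20
```

Now round_c.

```bash
python3 -m pendant '[[-0.009,-0.028,0,0],[-0.009,-0.028,0,0],[-0.009,-0.028,0,0],[-0.009,-0.028,0,0],[-0.009,-0.028,0,0],[-0.009,-0.028,0,0],[-0.009,-0.028,0,0],[-0.009,-0.028,0,0]]'
python3 -m pendant '[[-0.009,-0.028,0,0],[-0.009,-0.028,0,0],[-0.009,-0.028,0,0],[-0.009,-0.028,0,0],[-0.009,-0.028,0,0],[-0.009,-0.028,0,0],[-0.006,-0.026,0,0],[0,0,0,0]]'
python3 -m pendant '[[0,0,0.02,0],[0,0,0.03,0],[0,0,0.025,0],[0,0,0,0],[0,0,0,0]]'
python3 - <<'E'
from h import *
c={"wrist":r.camera("wrist")}
print([(round(float(o["score"]),2),ray(c["wrist"],*o["bbox"][:2],.04)[:2].round(3)) for o in r.outline_of("round_c","wrist")])
q=fit("round_c",c,hint=(.5546,-.3495)); 
if q is not None: go(q[0],q[1],.04)
E
```

```text
time: 45.05
ee_pos: [0.5148, -0.1523, 0.2669]
eef_rot: [0.05, 0.999, -0.0, -0.0]
ft_force: [0.4, -0.0, 0.6]
width: 0.087
grip_force: 0.0
time: 45.72
ee_pos: [0.5532, -0.3555, 0.2657]
eef_rot: [0.053, 0.999, -0.001, -0.001]
ft_force: [-0.5, -0.7, -0.4]
width: 0.087
grip_force: 0.0
time: 46.13
ee_pos: [0.5541, -0.3496, 0.1911]
eef_rot: [0.051, 0.999, 0.001, -0.001]
ft_force: [0.2, -0.1, 0.6]
width: 0.087
grip_force: 0.0
[(0.92, array([ 0.52 , -0.344])), (0.71, array([ 0.485, -0.27 ]))]
round_c iou 0.941 xy [ 0.5193 -0.3451] yaw deg 4.1 [('wrist', 0.92)]
shift [0.0366 0.0026 0.154 ] turn None ypos deg 84.1 j7 2.11
```

Run:
```python
from h import *
c={n:r.camera(n) for n in("side","wrist")}
print([(round(float(o["score"]),2),[round(float(b)) for b in o["bbox"]],ray(c["side"],*o["bbox"][:2],.04)[:2].round(3)) for o in r.outline_of("round_c","side")])
fit("round_c",{"side":c["side"]},hint=(.52,-.345))
im=c["wrist"]["img"]
for p in((.5193,-.3451,.08),(.485,-.27,.08)): u,v=proj(c["wrist"],np.array([p]))[0].astype(int); print(u,v,im[v-3:v+4,u-3:u+4].mean((0,1)))
cv2.imwrite("pics/w8.png",im[:,:,::-1])
```

```text
[(0.83, [222, 132, 14, 21], array([0.608, 0.349])), (0.8, [263, 266, 17, 39], array([ 0.525, -0.347])), (0.58, [207, 156, 91, 54], array([0.519, 0.199]))]
round_c iou 0.951 xy [ 0.5204 -0.3409] yaw deg 5.8 [('side', 0.8)]
254 154 [ 73.48979592 129.87755102 230.65306122]
332 108 [253.2244898  244.81632653 103.6122449 ]
```

View pics/w8.png

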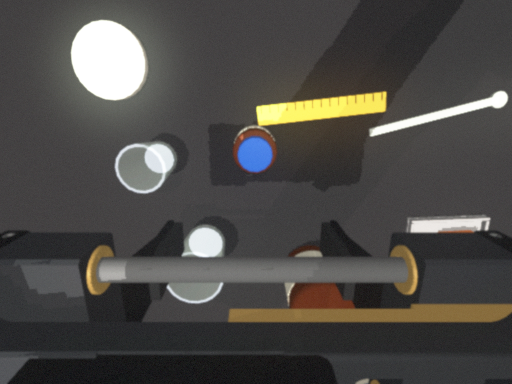

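```bash
python3 -m pendant '[[0.018,0.002,0.02,0],[0.017,0.002,0.01,0],[0,0,0,0],[0,0,0,0]]' 0.85
python3 -c "
from h import *
go(.5195,-.3445,.04,83.9)"
```

```text
time: 46.82
ee_pos: [0.5191, -0.3435, 0.1623]
eef_rot: [0.052, 0.999, 0.0, 0.0]
ft_force: [1.2, -0.3, -0.4]
width: 0.0751
grip_force: 0.0
shift [-0.0005 -0.001   0.1223] turn 0.003 ypos deg 84.1 j7 2.12
```

```bash
python3 -m pendant '[[0,-0.001,0.03,0],[0,0,0.03,0],[0,0,0.03,0],[0,0,0.03,0],[0,0,0.001,0],[0,0,0,0],[0,0,0,0]]'
python3 -m pendant '[[0,0,0,0],[0,0,0,0],[0,0,0,0],[0,0,0,0],[0,0,0,0],[0,0,0,0],[0,0,0,0],[0,0,0,0]]' 0.35 20
python3 -m pendant '[[0,0,0,0],[0,0,0,0]]'
python3 -m pendant '[[0,0,-0.01,0],[0,0,-0.03,0],[0,0,-0.03,0],[0,0,-0.03,0],[0,0,-0.03,0],[0,0,-0.03,0],[0,0,-0.03,0],[0,0,0,0]]'
python3 - <<'E'
from h import *
x,y=slot("round_c"); go(x+.001,y,.23,83.9)
E
```

```text
time: 47.4
ee_pos: [0.5208, -0.3452, 0.0431]
eef_rot: [0.051, 0.999, -0.001, 0.001]
ft_force: [-0.4, -0.3, 0.3]
width: 0.074
grip_force: 0.0
time: 48.07
ee_pos: [0.5196, -0.3446, 0.0414]
eef_rot: [0.051, 0.999, -0.0, 0.0]
ft_force: [-0.4, 0.6, 5.6]
width: 0.0457
grip_force: 20.0
time: 48.23
ee_pos: [0.5196, -0.3446, 0.0414]
eef_rot: [0.051, 0.999, -0.0, 0.0]
ft_force: [-1.9, 0.6, 5.6]
width: 0.0456
grip_force: 20.0
time: 48.9
ee_pos: [0.521, -0.346, 0.2377]
eef_rot: [0.052, 0.999, -0.002, 0.004]
ft_force: [0.3, -1.3, -0.0]
width: 0.0453
grip_force: 20.0
shift [-0.0513  0.5943  0.0064] turn 0.003 ypos deg 84.1 j7 2.11
```

```bash
python3 -m pendant '[[-0.0025,0.0285,0,0],[-0.0025,0.0285,0,0],[-0.0025,0.0285,0,0],[-0.0025,0.0285,0,0],[-0.0025,0.0285,0,0],[-0.0025,0.0285,0,0],[-0.0025,0.0285,0,0],[-0.0025,0.0285,0,0]]'
python3 -m pendant '[[-0.0025,0.0285,0,0],[-0.0025,0.0285,0,0],[-0.0025,0.0285,0,0],[-0.0025,0.0285,0,0],[-0.0025,0.0285,0,0],[-0.0025,0.0285,0,0],[-0.0025,0.0285,0,0],[-0.0025,0.0285,0,0]]'
python3 -m pendant '[[-0.0025,0.0285,0,0],[-0.0025,0.0285,0,0],[-0.0025,0.0285,0,0],[-0.0025,0.0285,0,0],[-0.0025,0.024,0,0],[0,0,0,0],[0,0,0,0]]'
python3 - <<'E'
from h import *
x,y=slot("round_c"); go(x+.001,y,.14,83.9)
E
```

```text
time: 49.57
ee_pos: [0.5623, -0.1184, 0.2307]
eef_rot: [0.051, 0.999, 0.0, -0.0]
ft_force: [0.2, 0.4, -0.7]
width: 0.0453
grip_force: 20.0
time: 50.23
ee_pos: [0.6056, 0.1062, 0.2306]
eef_rot: [0.051, 0.999, -0.0, -0.0]
ft_force: [0.4, 0.4, -2.6]
width: 0.0453
grip_force: 20.0
time: 50.82
ee_pos: [0.6318, 0.2426, 0.2299]
eef_rot: [0.05, 0.999, -0.0, -0.001]
ft_force: [0.3, -1.0, -2.2]
width: 0.0454
grip_force: 20.0
shift [-0.002  -0.0026  0.0898] turn 0.006 ypos deg 84.3 j7 1.10
```

```bash
python3 -m pendant '[[-0.0015,-0.002,0.02,0.005],[0,0,0.025,0],[0,0,0.025,0],[0,0,0.02,0],[0,0,0,0],[0,0,0.01,0],[0,0,0.01,0],[0,0,0,0]]'
python3 -c "
from h import *
x,y=slot('round_c'); go(x+.001,y,.0972,83.9)"
```

```text
time: 51.48
ee_pos: [0.6335, 0.2383, 0.1199]
eef_rot: [0.054, 0.999, -0.0, -0.001]
ft_force: [-0.9, 0.3, -3.0]
width: 0.0458
grip_force: 20.0
shift [0.0003 0.0015 0.0227] turn -0.002 ypos deg 83.8 j7 1.11
```

```bash
python3 -m pendant '[[0,0.001,0.01,0],[0,0,0.008,0],[0,0,0.003,0],[0,0,0.002,0],[0,0,0,0],[0,0,0,0]]'
python3 -m pendant '[[0,0,0,0],[0,0,0,0],[0,0,0,0],[0,0,0,0]]' 0.75
python3 -m pendant '[[0,0,-0.02,0],[0,0,-0.03,0],[0,0,-0.03,0],[0,0,-0.03,0],[0,-0.03,-0.03,0],[0,-0.03,-0.03,0],[0,-0.03,-0.02,0],[0,-0.03,-0.02,0]]' 1
python3 -m pendant '[[0.03,-0.03,-0.02,0],[0.03,0,-0.02,0],[0.03,0,-0.02,0],[0.03,0,0,0],[0,0,0,0],[0,0,0,0]]' 0.45
python3 - <<'E'
from h import *
c={n:r.camera(n) for n in("wrist","side")}
for n in J: fit(n,{"wrist":c["wrist"]},z=.055,hint=slot(n),yaws=[-.1]); print(slot(n).round(4))
go(.4815,.147,.18,161.5)
E
```

```text
time: 51.98
ee_pos: [0.6341, 0.2399, 0.0982]
eef_rot: [0.054, 0.999, 0.0, 0.0]
ft_force: [-0.6, -0.1, -2.6]
width: 0.0453
grip_force: 20.0
time: 52.32
ee_pos: [0.6343, 0.24, 0.0985]
eef_rot: [0.054, 0.999, 0.0, 0.0]
ft_force: [0.4, 0.3, 0.0]
width: 0.0617
grip_force: 0.0
time: 52.98
ee_pos: [0.6211, 0.1203, 0.3091]
eef_rot: [0.054, 0.999, 0.0, 0.001]
ft_force: [0.7, -0.4, -0.3]
width: 0.0866
grip_force: 0.0
time: 53.48
ee_pos: [0.5016, 0.108, 0.3659]
eef_rot: [0.053, 0.999, 0.001, 0.001]
ft_force: [-0.7, -0.4, -0.4]
width: 0.0548
grip_force: 0.0
medium iou 0.898 xy [0.4325 0.2594] yaw deg -6.4 [('wrist', 0.85)]
[0.4305 0.2614]
wide iou 0.926 xy [0.484  0.2559] yaw deg -8.8 [('wrist', 0.59)]
[0.4842 0.2556]
narrow iou 0.857 xy [0.5366 0.2494] yaw deg -12.4 [('wrist', 0.8)]
[0.5359 0.2501]
round_a iou 0.895 xy [0.5848 0.246 ] yaw deg 6.7 [('wrist', 0.83)]
[0.5826 0.2451]
round_c iou 0.666 xy [0.6339 0.2384] yaw deg 2.2 [('wrist', 0.7)]
[0.6324 0.2398]
shift [0.0253 0.037  0.1841] turn -1.356 ypos deg 83.8 j7 1.17
```

```bash
python3 -m pendant '[[0.012,0.018,0.025,0],[0.012,0.018,0.025,0],[0,0,0.025,0],[0,0,0.025,0],[0,0,0.025,0],[0,0,0.025,0],[0,0,0.025,0],[0,0,0,0]]' 0.45
python3 -m pendant '[[0,0,0,-0.12],[0,0,0,-0.12],[0,0,0,-0.12],[0,0,0,-0.12],[0,0,0,-0.12],[0,0,0,-0.12],[0,0,0,-0.12],[0,0,0,-0.12]]'
python3 -m pendant '[[0,0,0,-0.12],[0,0,0,-0.12],[0,0,0,-0.12],[0,0,0,-0.03],[0,0,0,0],[0,0,0,0]]'
python3 -c "
from h import *
go(.481,.1468,.112,161.5)"
```

```text
time: 54.5
ee_pos: [0.4802, 0.1451, 0.1849]
eef_rot: [0.054, 0.999, -0.002, -0.003]
ft_force: [-0.5, -0.0, -0.9]
width: 0.0394
grip_force: 0.0
time: 55.17
ee_pos: [0.4831, 0.1462, 0.1911]
eef_rot: [-0.416, 0.909, -0.0, 0.001]
ft_force: [-0.4, -0.4, 0.5]
width: 0.0391
grip_force: 0.0
time: 55.67
ee_pos: [0.4829, 0.1462, 0.1906]
eef_rot: [-0.581, 0.814, -0.0, 0.0]
ft_force: [-0.1, 0.6, -0.1]
width: 0.0392
grip_force: 0.0
shift [0.0001 0.0021 0.0786] turn -0.008 ypos deg 161.1 j7 2.44
```

```bash
python3 -m pendant '[[0,0.002,0.02,0],[0,0,0.025,0],[0,0,0.025,0],[0,0,0.008,0],[0,0,0,0],[0,0,0,0]]'
python3 -m pendant '[[0,0,0,0],[0,0,0,0],[0,0,0,0],[0,0,0,0],[0,0,0,0],[0,0,0,0],[0,0,0,0]]' 0 25
python3 -m pendant '[[0,0,0,0.1],[0,0,0,0.1],[0,0,0,0.1],[0,0,0,0.1],[0,0,0,0.1],[0,0,0,0.1],[0,0,0,0.1],[0,0,0,0.1]]'
python3 -m pendant '[[0,0,0,0.1],[0,0,0,0.1],[0,0,0,0.1],[0,0,0,0.1],[0,0,0,0.1],[0,0,0,0.08],[0,0,0,0],[0,0,0,0]]'
python3 -c "
from h import *
go(.481,.1468,.112,83.9)"
```

```text
time: 56.17
ee_pos: [0.4809, 0.1468, 0.1125]
eef_rot: [-0.582, 0.813, -0.0, 0.0]
ft_force: [-0.1, -0.9, 0.9]
width: 0.0392
grip_force: 0.0
time: 56.75
ee_pos: [0.4809, 0.1468, 0.1122]
eef_rot: [-0.582, 0.813, -0.0, 0.0]
ft_force: [0.2, -0.8, 4.3]
width: 0.0141
grip_force: 25.0
time: 57.42
ee_pos: [0.4813, 0.1463, 0.1122]
eef_rot: [-0.217, 0.976, -0.0, 0.001]
ft_force: [1.8, -2.6, 3.2]
width: 0.014
grip_force: 25.0
time: 58.08
ee_pos: [0.4813, 0.146, 0.1122]
eef_rot: [0.068, 0.998, -0.0, 0.001]
ft_force: [2.7, -4.6, 5.1]
width: 0.014
grip_force: 25.0
shift [0.0004 0.0008 0.0002] turn -0.029 ypos deg 82.2 j7 1.09
```

Release, rise, then verify the knob/bar/jars and line up the key with closed fingers.

```bash
python3 -m pendant '[[0,0,0,0],[0,0,0,0],[0,0,0,0],[0,0,-0.02,0],[0,0,-0.03,0],[0,0,-0.03,0],[0,0,-0.03,0],[0,0,-0.03,0]]' 0.45
python3 -m pendant '[[0,0,-0.03,-0.03],[0,0,-0.03,0],[0,0,-0.03,0],[0,0,0,0],[0,0,0,0]]' 0
python3 - <<'E'
from h import *
c=r.camera("wrist"); im=c["img"].astype(int); cv2.imwrite("pics/w9.png",c["img"][:,:,::-1])
O=np.array([.5272,.2063]);a=np.radians(-6.1);e=np.array([np.cos(a),np.sin(a)]);n=np.array([-e[1],e[0]])
hsv=cv2.cvtColor(c["img"],cv2.COLOR_RGB2HSV)
def loc(u,v,z): p=ray(c,u,v,z)[:2]-O; return (1e3*np.array([p@e,p@n])).round(1)
# teal bar: teal pixels per row near channel
m=(hsv[...,0]>75)&(hsv[...,0]<95)&(hsv[...,1]>120)&(hsv[...,2]>50)
for v in range(90,230,20):
    u=np.flatnonzero(m[v]); print(v,u.min() if len(u) else None,u.max() if len(u) else None,[loc(u[0],v,.076),loc(u[-1],v,.076)] if len(u) else '')
g=(hsv[...,0]>45)&(hsv[...,0]<72)&(hsv[...,1]>120)&(hsv[...,2]>60)
k,l,st,ce=cv2.connectedComponentsWithStats(g.astype(np.uint8)); 
for i in np.argsort(-st[1:,4])[:3]+1: print("green",st[i],ce[i],ray(c,*ce[i],.064)[:2].round(4),loc(*ce[i],.064))
for x,y in((-.022,-.065),(-.05,-.065),(-.037,-.043)): 
    p=O+x*e+y*n; u,v=proj(c,np.array([[*p,.127]]))[0].round().astype(int); print("knob top",(x,y),im[v-1:v+2,u-1:u+2].mean((0,1)).round())
for nm in J: fit(nm,{"wrist":c},z=.055,hint=slot(nm),yaws=[-.1])
go(.5796,.1323,.13,83.9)
E
```

```text
time: 58.75
ee_pos: [0.4799, 0.1469, 0.2529]
eef_rot: [0.068, 0.998, 0.0, -0.0]
ft_force: [1.2, 0.1, 0.5]
width: 0.0391
grip_force: 0.0
time: 59.17
ee_pos: [0.4808, 0.1472, 0.3429]
eef_rot: [0.053, 0.999, 0.001, 0.001]
ft_force: [0.2, 0.1, -1.1]
width: 0.0136
grip_force: 0.0
90 None None 
110 305 308 [array([-114.6,   13.9]), array([-114.6,   18.2])]
130 305 307 [array([-86.4,  15.5]), array([-86.4,  18.4])]
150 305 306 [array([-57.1,  17.1]), array([-57.1,  18.6])]
170 303 343 [array([-26.5,  15.7]), array([-26.5,  76.9])]
190 301 304 [array([ 5.4, 14.3]), array([ 5.4, 19. ])]
210 300 303 [array([38.7, 14.4]), array([38.7, 19.2])]
green [242 216  14  13 122] [248.86885246 222.53278689] [0.5851 0.1324] [ 65.4 -67.3]
green [246 216   1   1   1] [246. 216.] [0.573 0.129] [ 53.7 -72. ]
knob top (-0.022, -0.065) [234. 238. 242.]
knob top (-0.05, -0.065) [76. 78. 78.]
knob top (-0.037, -0.043) [253. 254. 255.]
medium iou 0.885 xy [0.4321 0.2599] yaw deg -6.0 [('wrist', 0.64)]
wide iou 0.864 xy [0.4858 0.2571] yaw deg -11.0 [('wrist', 0.73)]
narrow iou 0.776 xy [0.536  0.2492] yaw deg -10.6 [('wrist', 0.96)]
round_a iou 0.587 xy [0.5839 0.2446] yaw deg 7.3 [('wrist', 0.81)]
round_c iou 0.585 xy [0.5849 0.2448] yaw deg 13.4 [('wrist', 0.81)]
shift [-0.1008 -0.0034  0.2105] turn -0.001 ypos deg 83.8 j7 1.08
```

```bash
python3 -m pendant '[[-0.025,-0.001,0.02,0],[-0.025,-0.001,0.025,0],[-0.025,-0.001,0.025,0],[-0.025,0,0.025,0],[0,0,0.025,0],[0,0,0.025,0],[0,0,0.025,0],[0,0,0.025,0]]' 0
python3 -m pendant '[[0,0,0.025,0],[0,0,0.02,0],[0,0,0,0],[0,0,0,0]]'
python3 -c "
from h import *
go(.5796,.1323,.095,83.9)"
```

```text
time: 60.13
ee_pos: [0.5791, 0.1327, 0.1447]
eef_rot: [0.054, 0.999, -0.0, -0.001]
ft_force: [0.9, 0.8, -0.8]
width: 0.0006
grip_force: 0.0
time: 60.47
ee_pos: [0.5788, 0.1327, 0.1009]
eef_rot: [0.054, 0.999, -0.001, -0.001]
ft_force: [-0.4, 0.0, 1.0]
width: 0.0004
grip_force: 0.0
shift [-0.0009 -0.0003  0.0059] turn -0.001 ypos deg 83.8 j7 1.25
```

```bash
for i in 1 2 3; do python3 -m pendant '[[0,0,0.003,0],[0,0,0,0],[0,0,0,0]]' | egrep 'ee_pos|ft'; done; for i in 1 2 3; do python3 -m pendant '[[0,0,0.002,0],[0,0,0,0],[0,0,0,0]]' | egrep 'ee_pos|ft'; done
```

```text
ee_pos: [0.5802, 0.1332, 0.0999]
ft_force: [-0.1, 0.4, 0.6]
ee_pos: [0.5796, 0.133, 0.0958]
ft_force: [0.3, 0.1, 0.4]
ee_pos: [0.5794, 0.1329, 0.0925]
ft_force: [-1.0, 0.2, -0.5]
ee_pos: [0.5795, 0.1329, 0.0905]
ft_force: [-0.3, 0.0, -0.6]
ee_pos: [0.5795, 0.1329, 0.0886]
ft_force: [0.8, -0.6, 0.5]
ee_pos: [0.5797, 0.133, 0.0868]
ft_force: [-1.3, 0.5, -0.0]
```

```bash
for i in 1 2 3 4 5 6; do python3 -m pendant '[[0,0,0.0015,0],[0,0,0,0],[0,0,0,0]]' | egrep 'ee_pos|ft'; done
```

```text
ee_pos: [0.5797, 0.133, 0.0853]
ft_force: [-0.1, -0.2, 2.0]
ee_pos: [0.5797, 0.133, 0.0838]
ft_force: [1.1, -1.3, 3.1]
ee_pos: [0.5797, 0.133, 0.0825]
ft_force: [-0.9, 0.4, 4.3]
ee_pos: [0.5799, 0.133, 0.0822]
ft_force: [-5.9, -1.2, 18.8]
ee_pos: [0.5799, 0.133, 0.082]
ft_force: [-11.1, -2.5, 30.3]
ee_pos: [0.58, 0.1331, 0.0817]
ft_force: [-15.8, -4.3, 42.0]
```

```bash
python3 -m pendant '[[0,0,-0.005,0],[0,0,-0.01,0],[0,0,-0.03,0],[0,0,-0.03,0],[0,0,-0.03,0],[0,0,-0.03,0],[0,-0.03,-0.03,0],[0,-0.03,-0.03,0]]'
python3 -m pendant '[[0.02,-0.03,-0.03,0],[0.02,-0.03,-0.03,0],[0.02,0,0,0],[0,0,0,0],[0,0,0,0],[0,0,0,0]]'
python3 - <<'E'
from h import *
c={n:r.camera(n) for n in("wrist","side")}
for n in J: fit(n,{"wrist":c["wrist"]},z=.055,hint=slot(n),yaws=[-.1])
fit("filler",{"side":c["side"]},z=.004,hint=(.684,-.095),yaws=[-.1])
E
```

```text
time: 64.13
ee_pos: [0.5725, 0.0754, 0.2726]
eef_rot: [0.052, 0.999, 0.0, -0.001]
ft_force: [0.8, -0.5, 0.9]
width: 0.0004
grip_force: 0.0
time: 64.63
ee_pos: [0.5123, 0.028, 0.3243]
eef_rot: [0.053, 0.999, -0.0, -0.0]
ft_force: [1.5, 0.4, -0.5]
width: 0.0003
grip_force: 0.0
medium iou 0.860 xy [0.4321 0.2596] yaw deg -3.3 [('wrist', 0.7)]
wide iou 0.882 xy [0.4845 0.2568] yaw deg -6.6 [('wrist', 0.96)]
narrow iou 0.841 xy [0.537  0.2516] yaw deg -10.6 [('wrist', 0.55)]
round_a iou 0.861 xy [0.585  0.2456] yaw deg -1.6 [('wrist', 0.78)]
round_c iou 0.861 xy [0.585  0.2461] yaw deg 22.7 [('wrist', 0.78)]
filler iou 0.937 xy [ 0.6836 -0.0919] yaw deg -10.2 [('side', 0.9)]
```

Run:
```python
from h import *
c=r.camera("side")
h=proj(c,np.array([[*slot("round_c"),.095],[*slot("round_a"),.095]]));print(h.round())
print([(round(float(o["score"]),2),[round(float(b)) for b in o["bbox"]]) for o in r.outline_of("round_c","side")])
u,v=proj(c,np.array([[*slot("round_c"),.13]]))[0].astype(int); print(c["img"][v-2:v+3,u-2:u+3].mean((0,1)))
```

```text
[[237. 130.]
 [222. 131.]]
[(0.75, [239, 127, 11, 18]), (0.72, [208, 131, 14, 24]), (0.71, [223, 129, 16, 22])]
[ 53.68  95.52 172.08]
```

Round_c stands in its slot, with its blue cap at the expected height. I'm handing the job in.

```bash
python3 -c "
from bench import r
print(r.close_job())"
```

```text
the job is handed in; nothing more can be done
None
```

The job is handed in at about 65 s of the 208 s. The knob was released, the filler is in the tray, all five jars are in the channel, the knob is clamped again, and the start key was pressed to its stop and let go; the hand-in gave no verdict.

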